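# Put the sharpening kit away: stones to dry, dry parts into their foam

### The arm

A 6-joint arm with a two-finger parallel gripper is mounted at the origin on a cart in front of the work surface, level with it; the furniture and walls round the work are solid. World frame = base frame: x ahead of the robot, y to its left, z up, the work surface at z = 0. Lengths are in m, angles in degrees, forces in N, time in s.
With the tool pointing down it reaches from about 0.3 to 1 m from the base axis. Payload 5.1 kg.
Tool frame: the origin (TCP) lies midway between the tips of the shut fingers; the grasp point (between the pads) lies 19 mm behind it (env.hold_point_z is the distance from the TCP to the grasp point, in m); z points along the fingers, y is the line along which they close (so a half turn about z gives the same grasp; the last joint's range is limited). The gripper opens to 95 mm and grips with 3 to 60 N. Pads are 20 mm wide; open, the fingers measure 119 mm over their backs; the gripper's body (75 mm by 180 mm) begins 59 mm behind the grasp point.
Start: joints at [64.423, 7.093, 94.555, -0, 78.352, -4.733], TCP at [0.231, 0.607, 0.176] pointing down, gripper open.
Joint ranges: [-149.61, 149.61], [-58.7, 133.49], [1.44, 155.28], [-77.14, 257.14], [18.33, 153.61], [-166.67, 166.67]. Speed limits (degrees/s): [147.25, 147.25, 180, 180, 180, 180].

### API

Orientations are given as [roll, pitch, yaw] about the fixed x, y, z axes, in that order (R = Rz(yaw) Ry(pitch) Rx(roll)).
In Python, from rig import env, get_image, finish_job gives the robot as it stands.
- The arm moves only by the tool send_rows, never from a script. Its argument "steps" is a list of rows, each a list of 4 numbers: the shift along the tool's x, y, z in cm, then the turn about the tool's z in degrees. A call has 1 to 8 rows; each row is the pose to reach, as a shift and turn from the pose commanded when the call began, along the tool's axes at that moment; what a row does not reach only later rows make up. A row lasts 1/10 s, in which the tool goes at most 50 mm and 8.59 degrees, less where a joint would pass 70% of its speed; a pose out of reach is approached as far as the arm can. A call with a gripper value outside its range is refused whole. "gripper" is the gripper command: -1 is fully open, 1 is shut, values between are in proportion, set as the call begins (left out, the last holds). The fingers move at their own pace and stop on an object; "force" is the grip in N (left out, the last holds). Time passes only in rows, so rows that repeat a pose let the fingers close. It gives the time, the measured TCP pose, the force, the opening and the grip force at its end, in the units of the state.
- env.observe(): the state, without advancing time (a new reading comes with each control period).
- get_image(name): name is "side" or "top"; returns a dict with "frame" (400x640x3 uint8, blue, green, red), "depth" (400x640 float32, m along the optical axis (not along the pixel's ray), 0 where there is no reading), "mtx" (3x3 intrinsics, pixels), "dist_coeffs" ([k1, k2, p1, p2, k3] as OpenCV has them; the pictures are not rectified), "rvec" (rotation vector, rad) and "tvec" (3), from world to camera coordinates, as OpenCV has them. Camera axes: x right, y down, z forward; pixel columns grow to the right and rows downward; lengths in m; the calibration is good to about 2 mm. A picture is of the moment at which its call begins.
- finish_job(): hands the job in; it is judged then, once.
The state is a dict: "time": time; "qpos": joint angles; "joint_velocities": joint speeds; "joint_efforts": joint torques, N m; "tool_pos": TCP position; "tool_rot": TCP orientation; "ft_force": force on the tool from outside, world axes, zero at the start; "wrist_torque": the same for the moment, N m; "opening": finger opening in m; "grip_force": force on a finger pad.
Only numpy, scipy, OpenCV 4.12 (cv2) and the standard library are available. Lean on these libraries where they do the work, as an engineer would, in place of code of your own. Each camera call takes 0.05 s, during which the arm holds its last target. There are 200 camera calls.

### The job

The knives are sharpened: lift each wet whetstone out of the soaking caddy and stand it on end in the drip tray, leaning back flat against the tray's upright so that it is stable and air gets to both faces, with the stones not touching one another; set them down gently, they chip. Press each dry accessory that lies on the worktop (dressing stone, angle gauge, loupe) fully home into its own cut-out in the foam of the case. Leave the other things where they are.

Things in the scene. Friction and masses are not known exactly. Their poses are not given: they have to be found in the camera images.
- stone_a_mid (a point): combination whetstone, a flat grey block 22 mm thick (x) by 50 mm wide (y) by 150 mm long (z), 0.33 kg; both faces alike. This point is its centre; z runs along its length and points up while it stands on end in the caddy. May be absent.
- stone_b_mid (a point): combination whetstone, a flat grey block 22 mm thick (x) by 50 mm wide (y) by 150 mm long (z), 0.33 kg; both faces alike. This point is its centre; z runs along its length and points up while it stands on end in the caddy. May be absent.
- stone_c_mid (a point): combination whetstone, a flat grey block 22 mm thick (x) by 50 mm wide (y) by 150 mm long (z), 0.33 kg; both faces alike. This point is its centre; z runs along its length and points up while it stands on end in the caddy. May be absent.
- drip_tray: stainless drip tray with a flat upright back, 222 mm long (y). Origin: on the worktop at the foot of the front face of the back, half-way along; x points into the back, so that the tray lies at x = -80 mm to 0, and z up. The back is 82 mm high and 4 mm thick; the tray's floor is 3 mm above the worktop, its lip all round is 8 mm high and 3 mm wide. Does not move.
- soak_caddy: grey plastic soaking caddy 171 mm (x) by 62 mm (y), 88 mm high, with three slots at x = -60, 0 and +60 mm, each 27 mm (x) by 56 mm (y); a stone stands on end in each on the floor, 3 mm above the worktop, and stands 65 mm out of the top. Origin: centre of its underside. Does not move.
- dressing_stone_mid (a point): dressing stone, a plain buff stone block 26 mm (x) by 60 mm (y) by 34 mm high (z), 0.11 kg, lying loose on the worktop. This point is its centre. May be absent.
- angle_gauge_mid (a point): digital angle gauge, a square grey block 46 x 46 mm and 34 mm high with a dark display on top, 0.10 kg, loose on the worktop. This point is its centre; its sides are along x and y. May be absent.
- loupe_mid (a point): loupe, a dark metal drum 40 mm in diameter and 34 mm high, 0.09 kg, loose on the worktop. This point is its centre, z its axis. May be absent.
- case: open sharpening-kit case, 50 mm high, filled with dark foam 66 mm (x) by 192 mm (y) whose flat top is level with the rim. Three cut-outs in a row along y: oblong for the dressing stone at y = -57 mm, square for the angle gauge at y = +10 mm, and a smaller square one for the loupe at y = +67 mm. The parts stand 15 mm out of the foam when home. Origin: centre of its underside. Does not move.
- dressing_stone_seat (a point): point on the foam's top surface at the middle of the oblong (dressing stone) cut-out in the case; z up, x across and y along the case. The cut-out is 19 mm deep and has 4 mm either way of play along y and 4.5 mm either way across x, where two soft bevelled foam lips squeeze and centre the part; it goes home with a push of about 10 to 15 N. A part that is fully home has its centre 2 mm below this point. The dressing stone's long side goes along y, either way round.
- angle_gauge_seat (a point): point on the foam's top surface at the middle of the larger square (angle gauge) cut-out in the case; z up, x across and y along the case. The cut-out is 19 mm deep and has 4 mm either way of play along y and 4.5 mm either way across x, where two soft bevelled foam lips squeeze and centre the part; it goes home with a push of about 10 to 15 N. A part that is fully home has its centre 2 mm below this point. Any of the four ways round.
- loupe_seat (a point): point on the foam's top surface at the middle of the smaller square (loupe) cut-out in the case; z up, x across and y along the case. The cut-out is 19 mm deep and has 4 mm either way of play along y and 4.5 mm either way across x, where two soft bevelled foam lips squeeze and centre the part; it goes home with a push of about 10 to 15 N. A part that is fully home has its centre 2 mm below this point.
- salt_shaker: salt shaker, 43 mm across, 73 mm high; a bystander, to be left where it is. Origin: centre of its underside.
- mug_l: white mug, 92 mm high; a bystander, to be left where it is. Origin: centre of its underside.
- mug_r: white mug, 92 mm high; a bystander, to be left where it is. Origin: centre of its underside.
- squeeze_bottle: squeeze bottle, 57 mm across, 197 mm high; a bystander, to be left where it is. Origin: centre of its underside.
- sink_plug: rubber sink plug, 52 mm across, 25 mm high; a bystander, to be left where it is. Origin: centre of its underside.
- timer: wind-up timer, 62 mm across, 44 mm high; a bystander, to be left where it is. Origin: centre of its underside.

How it is judged (in metres and radians):
At the end, for the whole second after the job is handed in: Every whetstone stands on end on the tray floor, its face towards the upright (within 35 degrees), leaning on it 6 to 26 degrees from vertical, at rest, touching no other stone. Every accessory is home in its cut-out: within 3.5 mm of full depth, 6 mm of its centre, 7 degrees of level (angle between stone_a_mid's own z axis and vertical between 0.1 and 0.45 rad and z of stone_a_mid in the frame of drip_tray between 0.066 and 0.086 m and x of stone_a_mid in the frame of drip_tray between -0.07 and 0 m and y of stone_a_mid in the frame of drip_tray between -0.111 and 0.111 m and angle between the x axis of each of stone_a_mid, stone_b_mid, stone_c_mid and the x axis of drip_tray, either way round below 0.6 rad and linear speed of each of stone_a, stone_b, stone_c below 0.02 m/s and angle between stone_b_mid's own z axis and vertical between 0.1 and 0.45 rad and z of stone_b_mid in the frame of drip_tray between 0.066 and 0.086 m and x of stone_b_mid in the frame of drip_tray between -0.07 and 0 m and y of stone_b_mid in the frame of drip_tray between -0.111 and 0.111 m and angle between stone_c_mid's own z axis and vertical between 0.1 and 0.45 rad and z of stone_c_mid in the frame of drip_tray between 0.066 and 0.086 m and x of stone_c_mid in the frame of drip_tray between -0.07 and 0 m and y of stone_c_mid in the frame of drip_tray between -0.111 and 0.111 m and contact force between stone_a and stone_b below 0.05 N and contact force between each of stone_a, stone_b and stone_c below 0.05 N and horizontal distance between dressing_stone_mid and dressing_stone_seat below 0.006 m and z of dressing_stone_mid in the frame of dressing_stone_seat between -0.008 and 0.0015 m and angle between each of dressing_stone_mid, angle_gauge_mid, loupe_mid's own z axis and vertical below 0.12 rad and horizontal distance between angle_gauge_mid and angle_gauge_seat below 0.006 m and z of angle_gauge_mid in the frame of angle_gauge_seat between -0.008 and 0.0015 m and horizontal distance between loupe_mid and loupe_seat below 0.006 m and z of loupe_mid in the frame of loupe_seat between -0.008 and 0.0015 m).
It fails at once if a whetstone is knocked hard against the drip tray or its upright (over 30 N) (contact force between any of stone_a, stone_b, stone_c and drip_tray above 30 N).
It fails at once if a bystander is moved more than 4 cm (distance of any of salt_shaker, mug_l, mug_r, squeeze_bottle, sink_plug, timer from where it was at the start of the episode above 0.04 m).
Of stone_a, stone_b, stone_c, dressing_stone, angle_gauge, loupe only 5 to 6 are there at a start; the rules pass over those that are not, and their reading is None.
At some moment in a run one of dressing_stone, angle_gauge, loupe may be knocked a few centimetres aside while the robot is not near it.
It also fails if it takes over 192 s, if anything falls off the work surface, if the arm or the gripper's body presses on something with over 40 N, if the wrist force passes 120 N, or if a joint passes its speed limit or range.

## Working session

There is one attempt and no reset: what is moved stays moved. The work goes in short steps, Python scripts to look and compute and a tool call to move; the robot and the scene stay as the last step left them, time stands still between calls to the robot, and variables do not carry over. Pictures are saved under pics/ and viewed, at most 14 in all, crops included, and the job is handed in when it is done.

Besides the shell and the picture viewer there is one more tool, called after "Request:" as a command line: name --pt "numbers of a row" for each row, then --argument value for the rest. send_rows: Moves the arm, as the interface text tells. Its arguments: {"type":"object","properties":{"steps":{"type":"array","items":{"type":"array","items":{"type":"number"}}},"gripper":{"type":"number"},"force":{"type":"number"}},"required":["steps"]}

```bash
ls; mkdir -p pics; cat > h.py <<'E'
import numpy as np, cv2
from rig import env, get_image, finish_job
def cloud(im):
    d=im["depth"]; h,w=d.shape
    u,v=np.meshgrid(np.arange(w),np.arange(h))
    p=cv2.undistortPoints(np.stack([u,v],-1).reshape(-1,1,2).astype(np.float64),im["mtx"],im["dist_coeffs"]).reshape(h,w,2)
    c=np.dstack([p[...,0]*d,p[...,1]*d,d])
    R=cv2.Rodrigues(np.array(im["rvec"],float))[0]
    P=(c-np.array(im["tvec"]).reshape(3))@R
    P[d==0]=np.nan
    return P
E
python3 - <<'E'
from h import *
for n in("top","side"):
    im=get_image(n); cv2.imwrite(f"pics/{n}0.png",im["frame"]); np.savez(f"{n}0.npz",P=cloud(im),f=im["frame"])
    R=cv2.Rodrigues(np.array(im["rvec"],float))[0]; print(n,-R.T@np.array(im["tvec"]).reshape(3),R.round(2).tolist())
print(env.observe())
E
```

```text
pics
top [0.40915861 0.11479358 0.93534118] [[-0.0, -1.0, 0.01], [-0.99, -0.0, -0.16], [0.16, -0.01, -0.99]]
side [ 0.43443467 -0.35321106  0.8578157 ] [[0.97, -0.22, 0.0], [-0.19, -0.83, -0.53], [0.12, 0.51, -0.85]]
{'time': 0.1, 'qpos': array([ 6.44218025e+01,  7.13058900e+00,  9.46256140e+01,  1.18264979e-04,
        7.83531494e+01, -4.73290448e+00]), 'joint_velocities': array([-0.08843611, -0.09526971, -0.15892744, -0.04049505, -0.06854638,
        0.09562553]), 'joint_efforts': array([ 4.50596299e-04, -4.18879330e+01, -3.61096430e+01,  7.76691805e-02,
        4.61575238e-02, -4.76602531e-05]), 'tool_pos': array([0.23104429, 0.60684753, 0.17500732]), 'tool_rot': array([-1.79891030e+02, -9.13814237e-03,  1.59154674e+02]), 'ft_force': array([ 0.41988758,  0.37846111, -0.51438706]), 'wrist_torque': array([ 0.02196053, -0.00936586,  0.02913694]), 'grip_force': 0.0, 'opening': 0.09512131735572443}
```

View pics/top0.png

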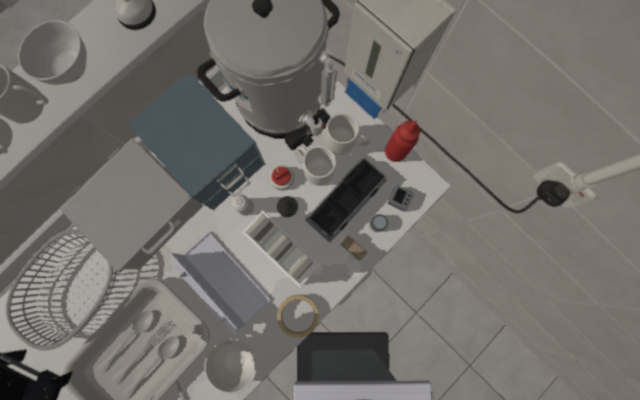

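View pics/side0.png

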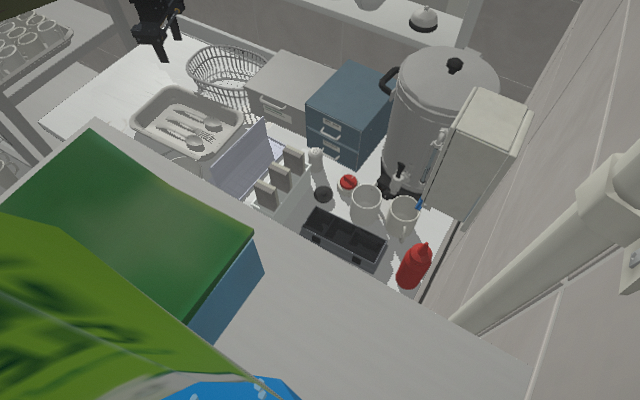

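The top view shows the tray at (222,280), the caddy with 3 stones at (280,247) and the case at (347,198). The dressing stone is at (353,246), the loupe at (379,223) and the gauge at (403,197). The side view shows the stones standing in the caddy; its view of the accessories is blocked.

```bash
python3 - <<'E'
from h import *
z=np.load("top0.npz"); P=z["P"]; f=z["f"]
c=cv2.resize(f[160:320,160:420],None,fx=3,fy=3,interpolation=cv2.INTER_CUBIC); cv2.imwrite("pics/crop.png",c)
u,v=np.meshgrid(np.arange(640),np.arange(400))
print("table z",[P[y,x].round(3).tolist() for x,y in[(430,185),(320,285),(270,190)]])
def rect(name,box,lo,hi):
    m=(u>=box[0])&(u<=box[2])&(v>=box[1])&(v<=box[3])&(P[...,2]>lo)&(P[...,2]<hi)
    n,l,s,_=cv2.connectedComponentsWithStats(m.astype(np.uint8))
    for i in range(1,n):
        if s[i,4]<25: continue
        q=P[l==i]; r=cv2.minAreaRect((q[:,:2]*1000).astype(np.float32))
        print(name,s[i,4],"c",np.round(r[0],1),"s",np.round(r[1],1),"a",round(r[2],1),"z",np.nanmedian(q[:,2]).round(4),"px",s[i,:4])
rect("dress",(335,230,370,262),.025,.045)
rect("loupe",(368,212,392,234),.025,.045)
rect("gauge",(388,182,418,212),.025,.045)
rect("case",(298,150,392,244),.042,.058)
rect("stones",(235,205,325,290),.135,.17)
rect("caddy",(235,205,325,290),.075,.1)
rect("trayback",(170,225,275,335),.065,.1)
rect("traylow",(170,225,275,335),-.002,.02)
for nm,b in dict(mug1=(300,145,335,185),mug2=(327,113,362,153),bottle=(383,118,422,163),timer=(270,165,294,190),plug=(276,194,300,218),salt=(228,192,252,216)).items(): rect(nm,b,.02,.25)
E
```

```text
table z [[0.621, -0.176, 0.003], [0.378, 0.098, 0.003], [0.608, 0.221, -0.001]]
dress 295 c [464.9  18.5] s [59.9 26.4] a 48.7 z 0.0345 px [342 236  26  24]
loupe 220 c [524.4 -40.4] s [36.4 37.9] a 45.4 z 0.0352 px [371 214  17  17]
gauge 381 c [584.9 -95.2] s [46.8 47.4] a 62.2 z 0.035 px [389 185  25  25]
case 63 c [675.4  98. ] s [64.3 26.9] a 84.6 z 0.0496 px [306 152  28  14]
case 1430 c [580.2  32.3] s [ 78.1 198.1] a 47.4 z 0.0501 px [308 157  78  82]
case 44 c [625.9  97.3] s [17.3 61.6] a 5.0 z 0.0483 px [307 174  27   9]
stones 296 c [500.5 226.2] s [22.4 49.7] a 46.6 z 0.1534 px [246 214  25  26]
stones 291 c [459.6 183.3] s [22.4 49.7] a 47.4 z 0.1533 px [267 235  25  25]
stones 281 c [419.3 140.1] s [22.  49.7] a 47.6 z 0.1536 px [288 255  25  25]
caddy 764 c [459.9 183.4] s [178.2  67.4] a 47.1 z 0.0877 px [242 210  80  78]
trayback 248 c [469.3 234.1] s [84.5 72.6] a 1.4 z 0.087 px [242 225  34  39]
trayback 453 c [368.  351.1] s [224.8   7.4] a 43.1 z 0.0826 px [170 253  70  79]
traylow 8411 c [391.8 332.7] s [260.4 257.4] a 0.4 z 0.0018 px [170 225 106 111]
traylow 112 c [480.3 214.5] s [15.4 42.6] a 47.3 z 0.0041 px [263 233  13  18]
traylow 621 c [301.  415.3] s [80.8 75.7] a 1.7 z 0.0025 px [170 301  30  35]
mug1 727 c [664.   95.5] s [90.6 86.9] a 16.0 z 0.0663 px [300 145  36  40]
mug2 837 c [739.   59.9] s [106.2  93.5] a 27.6 z 0.067 px [327 113  36  41]
bottle 1114 c [725.2 -94. ] s [93.7 86.9] a 45.2 z 0.1196 px [385 118  38  43]
timer 437 c [636.5 191.6] s [56.5 57. ] a 44.2 z 0.0335 px [270 165  24  24]
plug 116 c [563.6 172.1] s [46.  33.5] a 0.7 z 0.0218 px [282 197  15  20]
salt 337 c [577.  285.6] s [64.5 39. ] a 29.0 z 0.0683 px [228 192  25  22]
```

View pics/crop.png

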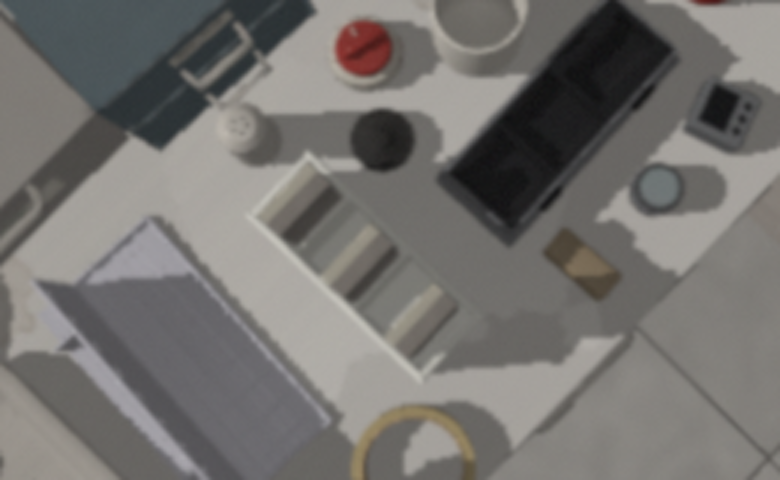

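```bash
python3 - <<'E'
from h import *
z=np.load("top0.npz"); P=z["P"]; f=z["f"]
u,v=np.meshgrid(np.arange(640),np.arange(400))
def loc(c,a):
    d=P[...,:2]-np.array(c); a=np.radians(a)
    return d[...,0]*np.cos(a)+d[...,1]*np.sin(a), -d[...,0]*np.sin(a)+d[...,1]*np.cos(a)
# case: outer rim
box=(u>300)&(u<392)&(v>150)&(v<244)
for lo in(.044,.047):
    m=box&(P[...,2]>lo)&(P[...,2]<.055); n,l,s,_=cv2.connectedComponentsWithStats(m.astype(np.uint8)); i=1+s[1:,4].argmax()
    print(lo,s[i,4],cv2.minAreaRect((P[l==i][:,:2]*1000).astype(np.float32)))
# case profile: X along 47.4, Y along 137.4
X,Y=loc((.5802,.0323),47.4)
b=box&(abs(X)<.008)
for y in np.arange(-.105,.106,.006):
    q=P[b&(abs(Y-y)<.003)][:,2]
    print(int(round(y*1000)),np.nanmedian(q).round(3) if len(q) else None,end=" | ")
print()
for yc in(-.06,0,.06):
    b=box&(abs(Y-yc)<.012)
    print(yc,[(int(round(x*1000)),float(np.nanmedian(P[b&(abs(X-x)<.002)][:,2]).round(3))) for x in np.arange(-.042,.043,.004)])
# tray: front face of back
m=(u>165)&(u<245)&(v>240)&(v<335)
X,Y=loc((.368,.351),133.1)   # X into back
for lo,hi in((.02,.05),(.05,.078),(.079,.09)):
    k=m&(P[...,2]>lo)&(P[...,2]<hi)&(abs(X)<.03)&(abs(Y)<.1)
    print("back",lo,k.sum(),"x mm",np.percentile(X[k],[5,50,95]).round(4),"fit",np.polyfit(Y[k],X[k],1).round(4))
k=m&(P[...,2]>.07)&(P[...,2]<.09)&(abs(X)<.02); print("Y ends",np.percentile(Y[k],[0,1,99,100]).round(4))
E
```

```text
0.044 1336 ((580.9888305664062, 33.319915771484375), (76.49372863769531, 197.92123413085938), 46.952945709228516)
0.047 1237 ((582.2449340820312, 34.541603088378906), (72.18437194824219, 198.10873413085938), 47.337467193603516)
-105 None | -99 0.05 | -93 0.048 | -87 0.032 | -81 0.032 | -75 0.032 | -69 0.032 | -63 0.032 | -57 0.032 | -51 0.032 | -45 0.032 | -39 0.032 | -33 0.032 | -27 0.033 | -21 0.05 | -15 0.033 | -9 0.032 | -3 0.031 | 3 0.032 | 9 0.032 | 15 0.032 | 21 0.032 | 27 0.032 | 33 0.032 | 39 0.05 | 45 0.032 | 51 0.032 | 57 0.031 | 63 0.032 | 69 0.032 | 75 0.031 | 81 0.032 | 87 0.032 | 93 0.05 | 99 0.028 | 105 0.003 | 
-0.06 [(-42, 0.001), (-38, 0.041), (-34, 0.043), (-30, 0.05), (-26, 0.051), (-22, 0.051), (-18, 0.051), (-14, 0.049), (-10, 0.042), (-6, 0.032), (-2, 0.032), (2, 0.032), (6, 0.032), (10, 0.032), (14, 0.034), (18, 0.045), (22, 0.051), (26, 0.051), (30, 0.051), (34, 0.051), (38, 0.049), (42, 0.02)]
0 [(-42, 0.0), (-38, 0.003), (-34, 0.021), (-30, 0.051), (-26, 0.05), (-22, 0.046), (-18, 0.033), (-14, 0.032), (-10, 0.032), (-6, 0.031), (-2, 0.032), (2, 0.032), (6, 0.032), (10, 0.032), (14, 0.032), (18, 0.032), (22, 0.032), (26, 0.039), (30, 0.048), (34, 0.051), (38, 0.05), (42, 0.02)]
0.06 [(-42, 0.002), (-38, 0.04), (-34, 0.041), (-30, 0.05), (-26, 0.051), (-22, 0.049), (-18, 0.043), (-14, 0.032), (-10, 0.032), (-6, 0.032), (-2, 0.032), (2, 0.032), (6, 0.031), (10, 0.032), (14, 0.032), (18, 0.032), (22, 0.039), (26, 0.047), (30, 0.05), (34, 0.051), (38, 0.05), (42, 0.019)]
back 0.02 291 x mm [-0.0032 -0.002   0.0252] fit [-0.0041  0.001 ]
back 0.05 274 x mm [-0.0031 -0.0021 -0.0008] fit [-0.0012 -0.0012]
back 0.079 268 x mm [-0.0025 -0.0003  0.0028] fit [ 0.0005 -0.0001]
Y ends [-0.1125 -0.1103  0.1103  0.1123]
```

```bash
cat > plan.py <<'E'
import numpy as np, json, sys, math
# cmd pose kept in cmd.json; usage: plan([(x,y,z,yaw),...]) prints rounded rows, propagates commanded pose
def plan(wps,start=None,save=True,nd=1):
    c=np.array(start if start is not None else json.load(open("cmd.json")),float)
    for w in wps:
        w=np.array(w,float); a=math.radians(c[3]); d=w[:3]-c[:3]
        R=np.array([[math.cos(a),math.sin(a),0],[math.sin(a),-math.cos(a),0],[0,0,-1]])
        s=np.round(R.T@d*100,nd); t=round(-((w[3]-c[3]+180)%360-180),1)
        c[:3]+=R@s/100; c[3]-=t
        print([*map(float,s),t],"rows>=",max(math.ceil(np.linalg.norm(s)/5),math.ceil(abs(t)/8.59)),"->",c.round(4))
    if save: json.dump(c.tolist(),open("cmd.json","w"))
T0=np.array([.3694,.3495]); tx=np.array([-.6833,.7302]); ty=np.array([-.7302,-.6833])
def tray(x,y): return tuple(T0+tx*x+ty*y)
E
python3 - <<'E'
from plan import *
plan([(.36,.42,.30,100),(.5005,.2262,.30,46.6),(.5005,.2262,.103,46.6)],start=[.231,.607,.176,159.15])
E
```

```text
[-18.7, -12.9, -12.4, np.float64(59.2)] rows>= 7 -> [ 0.3598  0.4199  0.3    99.95  ]
[-21.5, 10.5, 0.0, np.float64(53.4)] rows>= 7 -> [ 0.5004  0.2263  0.3    46.55  ]
[0.0, 0.0, 19.7, np.float64(-0.1)] rows>= 4 -> [ 0.5004  0.2263  0.103  46.65  ]
```

Request:
send_rows --pt "0 0 -5 0" --pt "-18.7 -12.9 -12.4 59.2" --pt "-18.7 -12.9 -12.4 59.2" --pt "-18.7 -12.9 -12.4 59.2" --pt "-18.7 -12.9 -12.4 59.2" --pt "-18.7 -12.9 -12.4 59.2" --pt "-18.7 -12.9 -12.4 59.2" --pt "-18.7 -12.9 -12.4 59.2" --gripper -1

```text
time: 0.9
tool_pos: [0.3611, 0.4193, 0.3006]
tool_rot: [180.0, -0.0, 99.5]
ft_force: [-0.0, 0.1, 0.7]
opening: 0.095
grip_force: 0.0
```

Request:
send_rows --pt "-21.5 10.5 0 53.4" --pt "-21.5 10.5 0 53.4" --pt "-21.5 10.5 0 53.4" --pt "-21.5 10.5 0 53.4" --pt "-21.5 10.5 0 53.4" --pt "-21.5 10.5 0 53.4" --pt "-21.5 10.5 0 53.4" --pt "-21.5 10.5 0 53.4"

```text
time: 1.7
tool_pos: [0.5007, 0.2261, 0.2995]
tool_rot: [-180.0, 0.1, 46.5]
ft_force: [-0.6, 0.5, 0.4]
opening: 0.0951
grip_force: 0.0
```

```bash
python3 - <<'E'
from h import *
im=get_image("side"); cv2.imwrite("pics/s1.png",cv2.resize(im["frame"][60:260,160:440],None,fx=2.5,fy=2.5))
o=env.observe(); print(o["tool_pos"],o["tool_rot"])
E
```

```text
[0.50060329 0.22648615 0.29962348] [-1.79974550e+02  4.77985028e-02  4.65856495e+01]
```

View pics/s1.png

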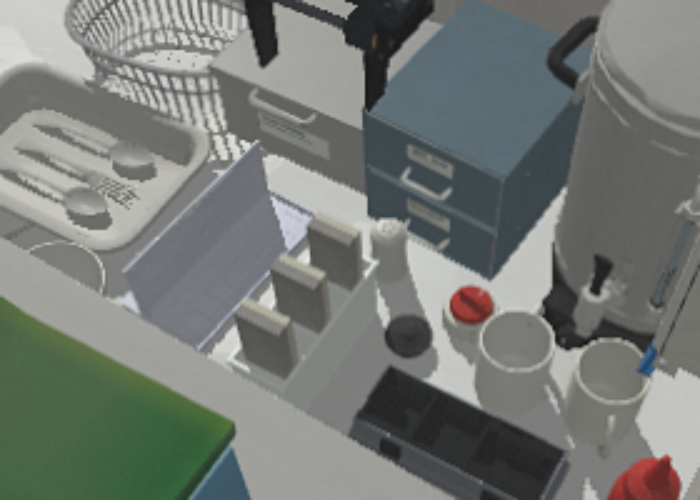

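The fingers straddle the far stone, at (340,245) in this crop, in the right direction. Next: descend, grip and lift.

```bash
python3 - <<'E'
from plan import *
p=[(.5005,.2262,.21,46.6)]
for x,z in((-.10,.21),): 
    p+=[(*tray(-.11,-.04),.21,90),(*tray(-.04,-.077),.21,133.1)]
p+=[(*tray(-.035,-.077),.107,133.1),(*tray(-.001,-.077),.107,133.1),(*tray(-.001,-.077),.102,133.1)]
plan(p)
E
```

```text
[0.0, 0.0, -10.7, np.float64(0.1)] rows>= 3 -> [ 0.5004  0.2263  0.21   46.55  ]
[3.3, -6.8, 0.0, np.float64(-43.4)] rows>= 6 -> [ 0.4737  0.297   0.21   89.95  ]
[7.6, -2.1, 0.0, np.float64(-43.1)] rows>= 6 -> [  0.4528   0.373    0.21   133.05  ]
[0.5, 0.0, 10.3, np.float64(-0.0)] rows>= 3 -> [4.4940e-01 3.7670e-01 1.0700e-01 1.3305e+02]
[3.4, 0.0, 0.0, np.float64(-0.0)] rows>= 1 -> [4.2620e-01 4.0150e-01 1.0700e-01 1.3305e+02]
[-0.0, 0.0, 0.5, np.float64(-0.0)] rows>= 1 -> [4.2620e-01 4.0150e-01 1.0200e-01 1.3305e+02]
```

Request:
send_rows --pt "0 0 5 0" --pt "0 0 10 0" --pt "0 0 14 0" --pt "0 0 17 0" --pt "0 0 19 -0.1" --pt "0 0 19.7 -0.1" --pt "0 0 19.7 -0.1"

```text
time: 2.45
tool_pos: [0.4999, 0.2268, 0.1021]
tool_rot: [-179.9, 0.1, 46.7]
ft_force: [-0.6, 0.2, -0.3]
opening: 0.0953
grip_force: 0.0
```

Request:
send_rows --pt "0 0 0 0" --pt "0 0 0 0" --pt "0 0 0 0" --pt "0 0 0 0" --pt "0 0 0 0" --pt "0 0 0 0" --pt "0 0 0 0" --pt "0 0 0 0" --gripper 1 --force 18

```text
time: 3.25
tool_pos: [0.5008, 0.2268, 0.1033]
tool_rot: [-180.0, -0.0, 46.7]
ft_force: [-0.2, 0.7, 0.9]
opening: 0.0501
grip_force: 18.0
```

Request:
send_rows --pt "0 0 -2 0" --pt "0 0 -5 0" --pt "0 0 -8 0" --pt "0 0 -10 0.1" --pt "0 0 -10.7 0.1" --pt "0 0 -10.7 0.1"

```text
time: 3.85
tool_pos: [0.501, 0.2268, 0.2105]
tool_rot: [180.0, -0.0, 46.6]
ft_force: [0.2, -0.3, -3.2]
opening: 0.0496
grip_force: 18.0
```

Request:
send_rows --pt "1 -2 0 0" --pt "2.2 -4 0 -7" --pt "3.3 -6 0 -15" --pt "3.3 -6.8 0 -23" --pt "3.3 -6.8 0 -31" --pt "3.3 -6.8 0 -39" --pt "3.3 -6.8 0 -43.4" --pt "3.3 -6.8 0 -43.4"

```text
time: 4.65
tool_pos: [0.4729, 0.2969, 0.2074]
tool_rot: [-179.8, 0.1, 90.0]
ft_force: [0.6, 0.0, -3.1]
opening: 0.0501
grip_force: 18.0
```

Request:
send_rows --pt "2 -0.5 0 -8" --pt "4 -1 0 -16" --pt "6 -1.5 0 -24" --pt "7 -2 0 -32" --pt "7.6 -2.1 0 -38" --pt "7.6 -2.1 0 -42" --pt "7.6 -2.1 0 -43.1" --pt "7.6 -2.1 0 -43.1"

```text
time: 5.45
tool_pos: [0.4527, 0.3731, 0.2089]
tool_rot: [-179.9, -0.0, 132.9]
ft_force: [-0.6, 0.8, -2.0]
opening: 0.05
grip_force: 18.0
```

Request:
send_rows --pt "0 0 3 0" --pt "0.5 0 6 0" --pt "0.5 0 8 0" --pt "0.5 0 9.2 0" --pt "0.5 0 9.8 0" --pt "0.5 0 10.1 0" --pt "0.5 0 10.3 0" --pt "0.5 0 10.3 0"

```text
time: 6.25
tool_pos: [0.4503, 0.3775, 0.1081]
tool_rot: [179.9, 0.0, 133.0]
ft_force: [0.2, -0.6, -2.6]
opening: 0.0499
grip_force: 18.0
```

```bash
python3 - <<'E'
from h import *
im=get_image("side"); cv2.imwrite("pics/s2.png",cv2.resize(im["frame"][60:260,160:440],None,fx=2.5,fy=2.5))
o=env.observe(); print(o["tool_pos"],o["tool_rot"],o["grip_force"])
E
```

```text
[0.45029892 0.3774656  0.10819345] [1.79907001e+02 1.36538374e-02 1.33042478e+02] 17.992824912071228
```

View pics/s2.png

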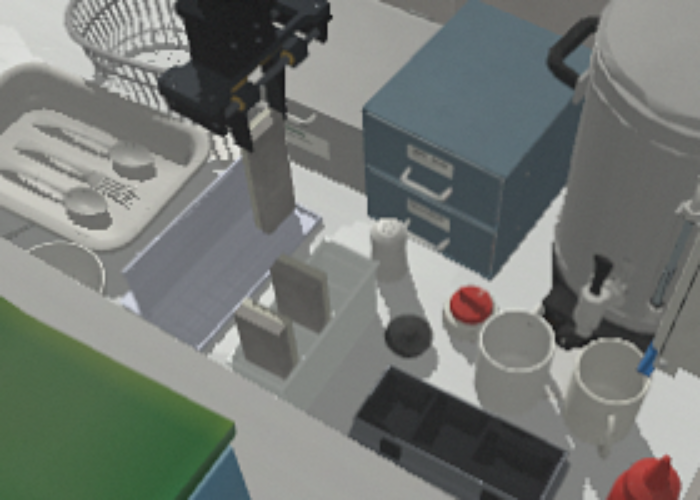

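The stone hangs upright above the far end of the tray at (272,180), face to the upright. Next I push it slowly against the upright so that it tilts in the grip.

Request:
send_rows --pt "0.8 0 0 0" --pt "1.4 0 0 0" --pt "1.7 0 0 0" --pt "1.9 0 0 0" --pt "2.1 0 0 0" --pt "2.2 0 0 0" --pt "2.3 0 0 0" --pt "2.4 0 0 0" --force 12

```text
time: 7.1
tool_pos: [0.4333, 0.3946, 0.1071]
tool_rot: [-180.0, 0.0, 133.0]
ft_force: [0.5, 0.3, -2.5]
opening: 0.0501
grip_force: 12.0
```

Request:
send_rows --pt "0.1 0 0 0" --pt "0.2 0 0 0" --pt "0.25 0 0 0" --pt "0.3 0 0 0" --pt "0.35 0 0 0" --pt "0.4 0 0 0" --pt "0.45 0 0 0" --pt "0.5 0 0 0"

```text
time: 7.9
tool_pos: [0.4301, 0.3983, 0.1073]
tool_rot: [180.0, 0.0, 133.1]
ft_force: [1.8, -2.1, -1.8]
opening: 0.05
grip_force: 12.0
```

Request:
send_rows --pt "0.05 0 0 0" --pt "0.1 0 0 0" --pt "0.15 0 0 0" --pt "0.2 0 0 0" --pt "0.25 0 0 0" --pt "0.3 0 0 0" --pt "0.4 0 0 0" --pt "0.5 0 0 0"

```text
time: 8.7
tool_pos: [0.4265, 0.402, 0.1072]
tool_rot: [180.0, 0.0, 133.1]
ft_force: [1.6, -1.3, -2.0]
opening: 0.0497
grip_force: 12.0
```

```bash
python3 - <<'E'
from h import *
im=get_image("side"); cv2.imwrite("pics/s3.png",cv2.resize(im["frame"][70:190,190:330],None,fx=4,fy=4))
o=env.observe(); print(o["tool_pos"],o["tool_rot"],o["grip_force"],o["ft_force"])
E
```

```text
[0.42640291 0.40214164 0.10719901] [ 1.79994567e+02 -6.17213931e-03  1.33059602e+02] 11.997501254081726 [ 1.15819208 -0.55986586 -1.78763031]
```

View pics/s3.png

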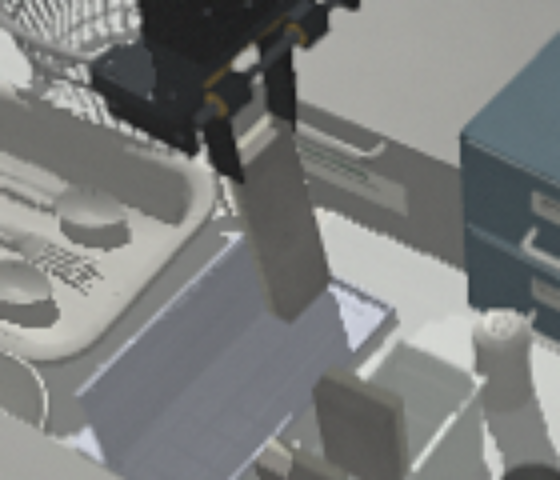

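The stone now leans in the grip with its foot at (290,315), and the forces stayed near 2 N. Next I lower it slowly and release it.

Request:
send_rows --pt "0 0 0.1 0" --pt "0 0 0.2 0" --pt "0 0 0.25 0" --pt "0 0 0.3 0" --pt "0 0 0.35 0" --pt "0 0 0.4 0" --pt "0 0 0.45 0" --pt "0 0 0.5 0"

```text
time: 9.55
tool_pos: [0.4267, 0.402, 0.1035]
tool_rot: [180.0, 0.0, 133.1]
ft_force: [-1.6, -3.8, 6.8]
opening: 0.0498
grip_force: 12.0
```

Request:
send_rows --pt "0 0 0 0" --pt "0 0 0 0"

```text
time: 9.75
tool_pos: [0.4267, 0.402, 0.1034]
tool_rot: [180.0, 0.0, 133.1]
ft_force: [-0.1, -3.4, 5.5]
opening: 0.0496
grip_force: 12.0
```

Request:
send_rows --pt "0 0 -0.1 0" --pt "0 0 -0.1 0" --pt "0 0 -0.1 0" --force 3

```text
time: 10.05
tool_pos: [0.4266, 0.4022, 0.1034]
tool_rot: [180.0, -0.0, 133.1]
ft_force: [-0.3, -2.0, 3.5]
opening: 0.0494
grip_force: 3.0
```

Request:
send_rows --pt "0 0 0 0" --pt "0 0 0 0" --pt "0 0 0 0" --pt "0 0 0 0" --pt "0 0 0 0" --gripper -0.26

```text
time: 10.55
tool_pos: [0.4264, 0.4021, 0.103]
tool_rot: [-180.0, -0.0, 133.1]
ft_force: [0.3, -0.2, 0.2]
opening: 0.0599
grip_force: 0.0
```

Request:
send_rows --pt "0 0 -1 0" --pt "0 0 -3 0" --pt "0 0 -6 0" --pt "0 0 -10 0" --pt "0 0 -10 0" --pt "0 0 -10 0"

```text
time: 11.15
tool_pos: [0.4273, 0.4027, 0.2056]
tool_rot: [179.8, 0.0, 133.1]
ft_force: [-0.8, -0.5, -1.0]
opening: 0.0599
grip_force: 0.0
```

```bash
python3 - <<'E'
from plan import *
c=json.load(open("cmd.json")); c[2]-=-.101; 
plan([(.45,.26,.25,90),(.4596,.1833,.25,47.0),(.4596,.1833,.103,47.0),(.4596,.1833,.21,47.0),(*tray(-.11,.03),.21,90),(*tray(-.04,0),.21,133.1),(*tray(-.035,0),.107,133.1),(*tray(-.011,0),.107,133.1),(*tray(-.001,0),.107,133.1),(*tray(-.001,0),.102,133.1)],start=c)
from h import *
im=get_image("side"); cv2.imwrite("pics/s4.png",cv2.resize(im["frame"][70:190,190:330],None,fx=4,fy=4))
E
```

```text
[-12.0, -7.9, -4.7, np.float64(43.1)] rows>= 6 -> [ 0.4504  0.2599  0.25   89.95  ]
[-7.7, 0.9, 0.0, np.float64(43.0)] rows>= 6 -> [ 0.4593  0.1829  0.25   46.95  ]
[0.1, -0.0, 14.7, np.float64(-0.0)] rows>= 3 -> [ 0.46    0.1836  0.103  46.95  ]
[-0.0, -0.0, -10.7, np.float64(-0.0)] rows>= 3 -> [ 0.46    0.1836  0.21   46.95  ]
[2.2, -7.2, 0.0, np.float64(-43.0)] rows>= 6 -> [ 0.4224  0.2488  0.21   89.95  ]
[7.1, -2.6, 0.0, np.float64(-43.1)] rows>= 6 -> [  0.3964   0.3199   0.21   133.05  ]
[0.5, 0.0, 10.3, np.float64(-0.0)] rows>= 3 -> [3.9300e-01 3.2350e-01 1.0700e-01 1.3305e+02]
[2.4, 0.0, 0.0, np.float64(-0.0)] rows>= 1 -> [3.7670e-01 3.4110e-01 1.0700e-01 1.3305e+02]
[1.0, 0.0, 0.0, np.float64(-0.0)] rows>= 1 -> [3.6980e-01 3.4840e-01 1.0700e-01 1.3305e+02]
[0.0, 0.0, 0.5, np.float64(-0.0)] rows>= 1 -> [3.6980e-01 3.4840e-01 1.0200e-01 1.3305e+02]
```

View pics/s4.png

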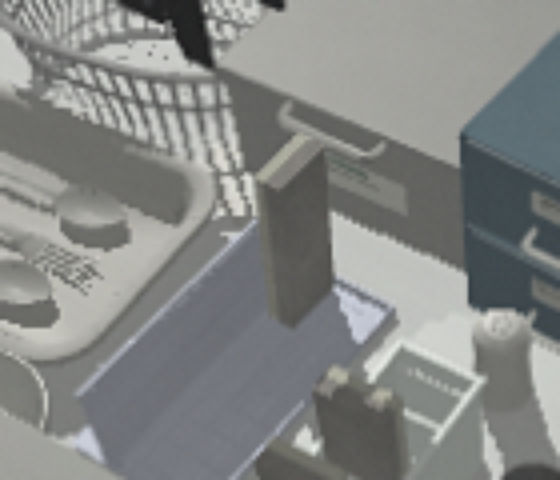

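```bash
cat >> h.py <<'E'
T0=np.array([.3694,.3495]); tx=np.array([-.6833,.7302]); ty=np.array([-.7302,-.6833])
def trayP(P):
    d=P[...,:2]-T0
    return d@tx, d@ty, P[...,2]
E
python3 - <<'E'
from h import *
for n in("side","top"):
    P=cloud(get_image(n)); x,y,z=trayP(P)
    m=(abs(y+.077)<.02)&(x>-.07)&(x<.04)
    for lo in np.arange(.01,.17,.012):
        k=m&(z>lo)&(z<lo+.012)
        if k.sum()>5: print(n,round(lo+.006,3),k.sum(),np.percentile(x[k],[10,50,90]).round(4))
    k=m&(z>.1)&(z<.17)&(x>-.06); 
    k2=(abs(y+.077)<.04)&(x>-.07)&(x<.04)&(z>.12); print("y range",np.percentile(y[k2],[2,98]).round(4), "top z",np.nanpercentile(z[k2],[50,98]))
E
```

```text
side 0.016 30 [-0.0318 -0.0304  0.0012]
side 0.028 24 [-0.0325 -0.0315 -0.0096]
side 0.04 32 [-0.0334 -0.0326  0.0004]
side 0.052 34 [-0.0344 -0.0336 -0.0001]
side 0.064 35 [-0.0355 -0.0344  0.0005]
side 0.076 37 [-0.0363 -0.035   0.0019]
side 0.088 35 [-0.0372 -0.0363 -0.0139]
side 0.1 26 [-0.0383 -0.0372 -0.0362]
side 0.112 29 [-0.0397 -0.038  -0.0371]
side 0.124 28 [-0.04   -0.0387 -0.0381]
side 0.136 32 [-0.0411 -0.0403 -0.0392]
side 0.148 89 [-0.0415 -0.0368 -0.0247]
side 0.16 40 [-0.0371 -0.0279 -0.0216]
y range [-0.1139 -0.0382] top z [0.37235302 0.45899574]
top 0.016 24 [-0.0303 -0.001   0.0277]
top 0.028 19 [-0.0313 -0.0294  0.0282]
top 0.04 26 [-0.0321 -0.0002  0.0257]
top 0.052 28 [-0.0328 -0.0002  0.0292]
top 0.064 18 [-0.0337 -0.0331 -0.0001]
top 0.076 27 [-0.0341 -0.0002  0.001 ]
top 0.088 59 [-0.0346  0.0017  0.0048]
top 0.1 13 [-0.0368 -0.0353 -0.0348]
top 0.112 13 [-0.0377 -0.036  -0.0356]
top 0.124 13 [-0.0385 -0.0366 -0.0364]
top 0.136 15 [-0.039  -0.0372 -0.037 ]
top 0.148 138 [-0.0381 -0.0311 -0.021 ]
top 0.16 88 [-0.0335 -0.0245 -0.0187]
y range [-0.1093 -0.0391] top z [0.56169608 0.57972647]
```

```bash
python3 - <<'E'
from h import *
for i in range(8):
    P=cloud(get_image("side")); x,y,z=trayP(P)
    m=(abs(y+.077)<.02)&(x>-.07)&(x<.0)&(z>.03)&(z<.14)
    k=m; c=np.polyfit(z[k],x[k],1)
    for _ in range(4):
        k=m&(abs(x-np.polyval(c,z))<.003); c=np.polyfit(z[k],x[k],1)
    print(env.observe()["time"],"lean deg",np.degrees(np.arctan(c[0])).round(2),"x@3mm",np.polyval(c,.003).round(4),k.sum())
E
```

```text
11.35 lean deg -0.81 x@3mm -0.0302 282
11.4 lean deg 2.27 x@3mm -0.03 313
11.45 lean deg 4.29 x@3mm -0.0303 321
11.5 lean deg 4.99 x@3mm -0.0302 332
11.55 lean deg 4.95 x@3mm -0.0302 341
11.6 lean deg 4.07 x@3mm -0.0304 320
11.65 lean deg 1.75 x@3mm -0.03 302
11.7 lean deg -1.32 x@3mm -0.0301 282
```

The stone is rocking upright: its foot is only 8 mm from the upright, so the lean was too small. I'll regrasp it and tilt it further, measuring the lean before I release.

Request:
send_rows --pt "-0.5 0 0 0" --pt "-1 0 0 0" --pt "-1.5 0 0 0" --pt "-1.8 0 0 0" --pt "-1.8 0 0 0" --pt "-1.8 0 0 0" --pt "-1.8 0 0 0" --pt "-1.8 0 0 0" --gripper -0.8

```text
time: 12.5
tool_pos: [0.4387, 0.3889, 0.2031]
tool_rot: [-180.0, -0.0, 133.1]
ft_force: [0.1, -0.9, 0.7]
opening: 0.0856
grip_force: 0.0
```

Request:
send_rows --pt "0 0 0 0" --pt "0 0 0 0" --pt "0 0 0 0" --pt "0 0 0 0" --pt "0 0 0 0" --pt "0 0 0 0" --pt "0 0 0 0" --pt "0 0 0 0"

```text
time: 13.3
tool_pos: [0.4388, 0.3888, 0.2032]
tool_rot: [-180.0, -0.0, 133.1]
ft_force: [-0.7, -0.2, -0.2]
opening: 0.0857
grip_force: 0.0
```

Request:
send_rows --pt "0 0 0 0" --pt "0 0 0 0" --pt "0 0 0 0" --pt "0 0 0 0" --pt "0 0 0 0" --pt "0 0 0 0" --pt "0 0 0 0" --pt "0 0 0 0"

```text
time: 14.1
tool_pos: [0.4388, 0.3888, 0.2032]
tool_rot: [180.0, 0.0, 133.1]
ft_force: [0.5, 0.4, 0.4]
opening: 0.086
grip_force: 0.0
```

```bash
cat >> h.py <<'E'
def lean(yc,P=None):
    P=cloud(get_image("side")) if P is None else P; x,y,z=trayP(P)
    m=(abs(y-yc)<.02)&(x>-.08)&(x<.005)&(z>.02)&(z<.095)
    k=m&(x<np.nanmin(x[m])+.06); c=np.array([0,np.percentile(x[m],15)])
    for t in(.012,.006,.003,.003):
        k=m&(abs(x-np.polyval(c,z))<t); c=np.polyfit(z[k],x[k],1)
    w=(abs(y-yc)<.045)&(abs(x-np.polyval(c,z))<.003)&(z>.03)&(z<.08)
    return dict(lean=float(np.degrees(np.arctan(c[0])).round(2)),frontfoot=float(np.polyval(c,.003).round(4)),n=int(k.sum()),ymid=(np.percentile(y[w],[3,97])).round(4).tolist(), skew=float(np.degrees(np.arctan(np.polyfit(y[k],x[k]-np.polyval(c,z[k]),1)[0])).round(1)))
E
python3 - <<'E'
from h import *
for i in range(3): print(lean(-.077))
o=env.observe(); print(o["tool_pos"],o["opening"])
E
```

```text
{'lean': -0.88, 'frontfoot': -0.0301, 'n': 179, 'ymid': [-0.0988, -0.0514], 'skew': 0.0}
{'lean': -2.51, 'frontfoot': -0.0299, 'n': 178, 'ymid': [-0.0993, -0.0515], 'skew': 0.2}
{'lean': -2.45, 'frontfoot': -0.03, 'n': 173, 'ymid': [-0.0993, -0.0516], 'skew': 0.4}
[0.43876804 0.38881606 0.20316938] 0.08538964115911249
```

Request:
send_rows --pt "0 0 3 0" --pt "0 0 6 0" --pt "0 0 8 0" --pt "0 0 9.5 0" --pt "0 0 10 0" --pt "0 0 10 0"

```text
time: 14.85
tool_pos: [0.4387, 0.3887, 0.1028]
tool_rot: [-180.0, -0.0, 133.1]
ft_force: [0.4, -0.6, -0.3]
opening: 0.0854
grip_force: 0.0
```

Request:
send_rows --pt "0 0 0 0" --pt "0 0 0 0" --pt "0 0 0 0" --pt "0 0 0 0" --pt "0 0 0 0" --pt "0 0 0 0" --pt "0 0 0 0" --pt "0 0 0 0" --gripper 1 --force 12

```text
time: 15.65
tool_pos: [0.4389, 0.3889, 0.1035]
tool_rot: [180.0, -0.0, 133.1]
ft_force: [-0.8, 0.2, 1.1]
opening: 0.05
grip_force: 12.0
```

Request:
send_rows --pt "0 0 -0.2 0" --pt "0 0 -0.4 0" --pt "0 0 -0.5 0" --pt "0.2 0 -0.5 0" --pt "0.4 0 -0.5 0" --pt "0.5 0 -0.5 0" --pt "0.6 0 -0.5 0" --pt "0.7 0 -0.5 0"

```text
time: 16.45
tool_pos: [0.4339, 0.394, 0.1081]
tool_rot: [-180.0, 0.0, 133.1]
ft_force: [-0.4, -0.1, -3.3]
opening: 0.0499
grip_force: 12.0
```

Request:
send_rows --pt "0.1 0 0 0" --pt "0.2 0 0 0" --pt "0.3 0 0 0" --pt "0.4 0 0 0" --pt "0.5 0 0 0" --pt "0.6 0 0 0" --pt "0.7 0 0 0" --pt "0.8 0 0 0"

```text
time: 17.25
tool_pos: [0.4287, 0.3997, 0.1083]
tool_rot: [180.0, 0.0, 133.1]
ft_force: [1.6, -1.5, -1.8]
opening: 0.0498
grip_force: 12.0
```

Request:
send_rows --pt "0.1 0 0 0" --pt "0.2 0 0 0" --pt "0.3 0 0 0" --pt "0.4 0 0 0" --pt "0.5 0 0 0" --pt "0.6 0 0 0" --pt "0.7 0 0 0" --pt "0.8 0 0 0"

```text
time: 18.05
tool_pos: [0.4231, 0.4057, 0.1082]
tool_rot: [180.0, 0.0, 133.1]
ft_force: [0.8, -1.6, -2.0]
opening: 0.0499
grip_force: 12.0
```

```bash
python3 - <<'E'
from h import *
print(lean(-.077))
o=env.observe(); print(o["tool_pos"],o["ft_force"],trayP(o["tool_pos"]))
E
```

```text
{'lean': 8.01, 'frontfoot': -0.0324, 'n': 225, 'ymid': [-0.0999, -0.0519], 'skew': 0.1}
[0.42298261 0.40578851 0.10819998] [ 1.25601229 -0.61043525 -1.83669831] (np.float64(0.00448886884058155), np.float64(-0.07758796198401156), array(0.10819998))
```

Request:
send_rows --pt "-0.4 0 0 0" --pt "-1 0 0 0" --pt "-1.6 0 0 0" --pt "-2 0 -1 0" --pt "-2 0 -3 0" --pt "-2 0 -5 0" --pt "-2 0 -6 0" --pt "-2 0 -6 0"

```text
time: 18.9
tool_pos: [0.4381, 0.3918, 0.1709]
tool_rot: [179.7, 0.0, 133.0]
ft_force: [0.0, 0.5, -2.6]
opening: 0.0501
grip_force: 12.0
```

Request:
send_rows --pt "0.5 0 0 0" --pt "1 0 0 0" --pt "1.5 0 0 0" --pt "1.9 0 0 0" --pt "2.1 0 0 0" --pt "2.3 0 0 0" --pt "2.4 0 0 0" --pt "2.5 0 0 0"

```text
time: 19.7
tool_pos: [0.4197, 0.4093, 0.1682]
tool_rot: [180.0, 0.0, 133.1]
ft_force: [-0.4, -1.3, -3.6]
opening: 0.0501
grip_force: 12.0
```

Request:
send_rows --pt "0.2 0 0 0" --pt "0.4 0 0 0" --pt "0.6 0 0 0" --pt "0.8 0 0 0" --pt "1 0 0 0" --pt "1.2 0 0 0" --pt "1.4 0 0 0" --pt "1.6 0 0 0"

```text
time: 20.5
tool_pos: [0.4087, 0.421, 0.1682]
tool_rot: [-180.0, 0.0, 133.1]
ft_force: [-0.1, -0.4, -2.3]
opening: 0.0502
grip_force: 12.0
```

```bash
sed -i 's/def lean(yc,P=None)/def lean(yc,P=None,z0=.02,z1=.095)/; s/(z>.02)&(z<.095)/(z>z0)\&(z<z1)/; s/(z>.03)&(z<.08)/(z>z0)\&(z<z1)/' h.py; python3 - <<'E'
from h import *
print(lean(-.077,None,.09,.15))
o=env.observe(); print(o["ft_force"],trayP(o["tool_pos"]))
E
```

```text
{'lean': 12.74, 'frontfoot': -0.0391, 'n': 225, 'ymid': [-0.1003, -0.0521], 'skew': 0.5}
[ 0.1222251  -1.36878688 -2.5674716 ] (np.float64(0.025712861826067163), np.float64(-0.07756430868874453), array(0.16815299))
```

Request:
send_rows --pt "0.1 0 0 0" --pt "0.2 0 0 0" --pt "0.3 0 0 0" --pt "0.4 0 0 0" --pt "0.5 0 0 0" --pt "0.6 0 0 0" --pt "0.7 0 0 0" --pt "0.7 0 0 0"

```text
time: 21.35
tool_pos: [0.4039, 0.4262, 0.1681]
tool_rot: [-180.0, -0.0, 133.1]
ft_force: [1.7, -1.2, -2.9]
opening: 0.0495
grip_force: 12.0
```

Request:
send_rows --pt "-0.5 0 0 0" --pt "-1.5 0 0 0" --pt "-2.5 0 0 0" --pt "-3.2 0 0 0" --pt "-3.8 0 0 0" --pt "-4 0 0 0" --pt "-4 0 0 0" --force 16

```text
time: 22.05
tool_pos: [0.4316, 0.3966, 0.1682]
tool_rot: [180.0, -0.0, 133.0]
ft_force: [0.0, 0.1, -2.5]
opening: 0.0497
grip_force: 16.0
```

```bash
python3 - <<'E'
from h import *
P=cloud(get_image("side")); print(lean(-.077,P,.09,.15))
x,y,z=trayP(P); k=(abs(y+.077)<.02)&(x<-.03)&(x>-.09)&(z>.03); print("min z of stone",np.sort(z[k])[:8].round(4))
o=env.observe(); print(o["ft_force"],trayP(o["tool_pos"]))
E
```

```text
{'lean': 15.26, 'frontfoot': -0.0829, 'n': 236, 'ymid': [-0.1001, -0.0525], 'skew': -0.3}
min z of stone [0.0749 0.0757 0.0759 0.076  0.0765 0.0768 0.0773 0.0773]
[-1.15480621 -0.07223028 -2.32160191] (np.float64(-0.007760920784814951), np.float64(-0.07752238617053776), array(0.1681105))
```

Request:
send_rows --pt "0 0 1.5 0" --pt "0 0 3 0" --pt "0.3 0 4.5 0" --pt "0.6 0 5.4 0" --pt "1 0 5.9 0" --pt "1.3 0 6.2 0" --pt "1.5 0 6.2 0" --pt "1.6 0 6.2 0"

```text
time: 22.9
tool_pos: [0.4206, 0.4091, 0.1069]
tool_rot: [179.9, 0.0, 133.1]
ft_force: [0.6, -0.2, -2.0]
opening: 0.05
grip_force: 16.0
```

Request:
send_rows --pt "0.1 0 0 0" --pt "0.2 0 0 0" --pt "0.3 0 0.05 0" --pt "0.4 0 0.1 0" --pt "0.4 0 0.15 0" --pt "0.4 0 0.2 0" --pt "0.4 0 0.25 0" --pt "0.4 0 0.3 0"

```text
time: 23.7
tool_pos: [0.4177, 0.4114, 0.1031]
tool_rot: [-180.0, 0.0, 133.1]
ft_force: [-0.5, 0.4, -2.9]
opening: 0.0495
grip_force: 16.0
```

```bash
python3 - <<'E'
from h import *
print(lean(-.077))
o=env.observe(); print(o["ft_force"],trayP(o["tool_pos"]))
E
```

```text
{'lean': 15.47, 'frontfoot': -0.0452, 'n': 260, 'ymid': [-0.1003, -0.0525], 'skew': 0.1}
[ 0.19537224 -0.17170741 -3.34999064] (np.float64(0.012249353523539641), np.float64(-0.07749157269847971), array(0.10299743))
```

Request:
send_rows --pt "0 0 0.05 0" --pt "0 0 0.05 0" --pt "0 0 0.1 0" --pt "0 0 0.1 0" --pt "0 0 0.15 0" --pt "0 0 0.15 0" --pt "0 0 0.2 0" --pt "0 0 0.2 0"

```text
time: 24.55
tool_pos: [0.4176, 0.4114, 0.101]
tool_rot: [-180.0, -0.0, 133.1]
ft_force: [-0.5, -0.9, -2.6]
opening: 0.05
grip_force: 16.0
```

Request:
send_rows --pt "0 0 0.05 0" --pt "0 0 0.1 0" --pt "0 0 0.15 0" --pt "0 0 0.15 0" --pt "0 0 0.2 0" --pt "0 0 0.2 0"

```text
time: 25.15
tool_pos: [0.4177, 0.4118, 0.1005]
tool_rot: [180.0, -0.0, 133.1]
ft_force: [-2.8, -0.2, 5.5]
opening: 0.0498
grip_force: 16.0
```

```bash
python3 - <<'E'
from h import *
P=cloud(get_image("side"));print(lean(-.077,P))
x,y,z=trayP(P); k=(abs(y+.077)<.02)&(x<-.03)&(x>-.06)&(z>.006); print("min z of stone",np.sort(z[k])[:8].round(4))
o=env.observe(); print(o["ft_force"],trayP(o["tool_pos"]))
E
```

```text
{'lean': 15.77, 'frontfoot': -0.0445, 'n': 254, 'ymid': [-0.1006, -0.0523], 'skew': -0.6}
min z of stone [0.0061 0.0095 0.0098 0.01   0.0109 0.0112 0.0113 0.0116]
[-1.8837845  -0.57375926  5.98218258] (np.float64(0.012537042212744938), np.float64(-0.0778723051805498), array(0.10046526))
```

Request:
send_rows --pt "0 0 -0.1 0" --pt "0 0 -0.1 0" --pt "0 0 -0.1 0" --force 3

```text
time: 25.5
tool_pos: [0.418, 0.4118, 0.1005]
tool_rot: [179.9, 0.0, 133.1]
ft_force: [-1.0, 0.6, 2.9]
opening: 0.0496
grip_force: 3.0
```

Request:
send_rows --pt "0 0 0 0" --pt "0 0 0 0" --pt "0 0 0 0" --pt "0 0 0 0" --pt "0 0 0 0" --gripper -0.3

```text
time: 26.0
tool_pos: [0.4176, 0.4114, 0.1]
tool_rot: [-180.0, 0.0, 133.1]
ft_force: [-0.9, -0.3, -0.4]
opening: 0.0615
grip_force: 0.0
```

```bash
python3 - <<'E'
from h import *
P=cloud(get_image("side"));print(lean(-.077,P));P=cloud(get_image("side"));print(lean(-.077,P))
E
```

```text
{'lean': 15.36, 'frontfoot': -0.0441, 'n': 250, 'ymid': [-0.1006, -0.0525], 'skew': -0.4}
{'lean': 15.99, 'frontfoot': -0.0448, 'n': 261, 'ymid': [-0.1003, -0.0525], 'skew': -0.0}
```

The first stone now leans 15.5° and is stable. On to stone B, gripping higher and tilting it with its foot near the top edge of the upright.

```bash
python3 - <<'E'
from plan import *
plan([(.4176,.4114,.25,133.1),(.45,.26,.25,90),(.4596,.1833,.25,47.0),(.4596,.1833,.115,47.0),(.4596,.1833,.225,47.0),(*tray(-.11,.03),.225,90),(*tray(-.05,0),.225,133.1),(*tray(-.03,0),.187,133.1),(*tray(-.012,0),.187,133.1),(*tray(.018,0),.187,133.1)],start=[.4176,.4114,.100,133.05])
E
```

```text
[0.0, 0.0, -15.0, np.float64(-0.0)] rows>= 3 -> [  0.4176   0.4114   0.25   133.05  ]
[-13.3, -8.0, 0.0, np.float64(43.1)] rows>= 6 -> [ 0.4499  0.2596  0.25   89.95  ]
[-7.6, 1.0, 0.0, np.float64(43.0)] rows>= 6 -> [ 0.4599  0.1836  0.25   46.95  ]
[-0.0, 0.0, 13.5, np.float64(-0.0)] rows>= 3 -> [ 0.4599  0.1836  0.115  46.95  ]
[-0.0, 0.0, -11.0, np.float64(-0.0)] rows>= 3 -> [ 0.4599  0.1836  0.225  46.95  ]
[2.2, -7.2, -0.0, np.float64(-43.0)] rows>= 6 -> [ 0.4223  0.2488  0.225  89.95  ]
[6.4, -1.9, -0.0, np.float64(-43.1)] rows>= 6 -> [  0.4033   0.3128   0.225  133.05  ]
[2.0, 0.0, 3.8, np.float64(-0.0)] rows>= 1 -> [  0.3897   0.3274   0.187  133.05  ]
[1.8, 0.0, -0.0, np.float64(-0.0)] rows>= 1 -> [  0.3774   0.3406   0.187  133.05  ]
[3.0, 0.0, -0.0, np.float64(-0.0)] rows>= 1 -> [  0.3569   0.3625   0.187  133.05  ]
```

Request:
send_rows --pt "0 0 -1 0" --pt "0 0 -3 0" --pt "0 0 -6 0" --pt "0 0 -10 0" --pt "0 0 -14 0" --pt "0 0 -15 0" --pt "0 0 -15 0"

```text
time: 26.8
tool_pos: [0.4187, 0.4124, 0.2537]
tool_rot: [179.7, 0.0, 133.1]
ft_force: [0.4, 0.5, -0.3]
opening: 0.0619
grip_force: 0.0
```

Request:
send_rows --pt "-13.3 -8 0 43.1" --pt "-13.3 -8 0 43.1" --pt "-13.3 -8 0 43.1" --pt "-13.3 -8 0 43.1" --pt "-13.3 -8 0 43.1" --pt "-13.3 -8 0 43.1" --pt "-13.3 -8 0 43.1" --pt "-13.3 -8 0 43.1" --gripper -1

```text
time: 27.6
tool_pos: [0.4495, 0.2598, 0.2491]
tool_rot: [-179.9, 0.0, 90.1]
ft_force: [0.2, -0.7, 0.3]
opening: 0.095
grip_force: 0.0
```

Request:
send_rows --pt "-7.6 1 0 43" --pt "-7.6 1 0 43" --pt "-7.6 1 0 43" --pt "-7.6 1 0 43" --pt "-7.6 1 0 43" --pt "-7.6 1 0 43" --pt "-7.6 1 0 43" --pt "-7.6 1 0 43"

```text
time: 28.4
tool_pos: [0.4598, 0.1839, 0.25]
tool_rot: [-180.0, 0.0, 47.1]
ft_force: [0.4, 0.5, -0.3]
opening: 0.0951
grip_force: 0.0
```

Request:
send_rows --pt "0 0 4 0" --pt "0 0 8 0" --pt "0 0 11 0" --pt "0 0 12.5 0" --pt "0 0 13.5 0" --pt "0 0 13.5 0" --pt "0 0 13.5 0"

```text
time: 29.1
tool_pos: [0.4611, 0.184, 0.1168]
tool_rot: [179.9, -0.1, 47.0]
ft_force: [0.5, -0.5, 0.1]
opening: 0.0952
grip_force: 0.0
```

Request:
send_rows --pt "0 0 0 0" --pt "0 0 0 0" --pt "0 0 0 0" --pt "0 0 0 0" --pt "0 0 0 0" --pt "0 0 0 0" --pt "0 0 0 0" --pt "0 0 0 0" --gripper 1 --force 16

```text
time: 29.9
tool_pos: [0.4599, 0.1837, 0.1151]
tool_rot: [-180.0, 0.0, 47.0]
ft_force: [0.3, -0.0, -0.1]
opening: 0.0368
grip_force: 0.0
```

Request:
send_rows --pt "0 0 -2 0" --pt "0 0 -5 0" --pt "0 0 -8 0" --pt "0 0 -10 0" --pt "0 0 -11 0" --pt "0 0 -11 0"

```text
time: 30.5
tool_pos: [0.4607, 0.1839, 0.2267]
tool_rot: [179.9, -0.1, 47.0]
ft_force: [1.5, -0.3, -0.4]
opening: 0.0003
grip_force: 0.0
```

Request:
send_rows --pt "0.7 -2 0 0" --pt "1.4 -4 0 -7" --pt "2.2 -6 0 -15" --pt "2.2 -7.2 0 -23" --pt "2.2 -7.2 0 -31" --pt "2.2 -7.2 0 -39" --pt "2.2 -7.2 0 -43" --pt "2.2 -7.2 0 -43"

```text
time: 31.3
tool_pos: [0.4214, 0.2485, 0.2231]
tool_rot: [-179.8, 0.1, 89.9]
ft_force: [-0.5, 0.2, -0.2]
opening: 0.0003
grip_force: 0.0
```

Request:
send_rows --pt "2 -0.5 0 -8" --pt "4 -1 0 -16" --pt "5 -1.5 0 -24" --pt "6 -1.9 0 -32" --pt "6.4 -1.9 0 -38" --pt "6.4 -1.9 0 -42" --pt "6.4 -1.9 0 -43.1" --pt "6.4 -1.9 0 -43.1"

```text
time: 32.1
tool_pos: [0.4031, 0.3126, 0.2243]
tool_rot: [-179.9, -0.0, 132.9]
ft_force: [0.2, 0.2, -0.5]
opening: 0.0003
grip_force: 0.0
```

Request:
send_rows --pt "0 0 1 0" --pt "0.5 0 2 0" --pt "1 0 3 0" --pt "1.5 0 3.8 0" --pt "2 0 3.8 0" --pt "2.5 0 3.8 0" --pt "3 0 3.8 0" --pt "3.4 0 3.8 0"

```text
time: 32.9
tool_pos: [0.3801, 0.3384, 0.1879]
tool_rot: [179.9, 0.0, 133.1]
ft_force: [0.7, 0.1, 0.2]
opening: 0.0005
grip_force: 0.0
```

Request:
send_rows --pt "0.3 0 0 0" --pt "0.6 0 0 0" --pt "1 0 0 0" --pt "1.4 0 0 0" --pt "1.8 0 0 0" --pt "2.2 0 0 0" --pt "2.6 0 0 0" --pt "3 0 0 0"

```text
time: 33.7
tool_pos: [0.3594, 0.3599, 0.1871]
tool_rot: [-180.0, -0.0, 133.1]
ft_force: [0.3, -0.8, -0.1]
opening: 0.0005
grip_force: 0.0
```

```bash
python3 - <<'E'
from h import *
P=cloud(get_image("side")); print(lean(0,P,.09,.15),lean(-.077,P))
o=env.observe(); print(o["ft_force"],trayP(o["tool_pos"]))
E
```

```text
Traceback (most recent call last):
  File "h.py", line 19, in lean
    k=m&(x<np.nanmin(x[m])+.06); c=np.array([0,np.percentile(x[m],15)])
           ~~~~~~~~~^^^^^^
ValueError: zero-size array to reduction operation fmin which has no identity
```

```bash
python3 - <<'E'
from h import *
im=get_image("side"); P=cloud(im); cv2.imwrite("pics/s5.png",cv2.resize(im["frame"][60:260,160:440],None,fx=2.5,fy=2.5))
print(lean(-.077,P))
P=cloud(get_image("top")); u,v=np.meshgrid(np.arange(640),np.arange(400))
m=(u>235)&(u<330)&(v>205)&(v<290)&(P[...,2]>.1)&(P[...,2]<.17)
n,l,s,_=cv2.connectedComponentsWithStats(m.astype(np.uint8))
for i in range(1,n):
    if s[i,4]>25: print(cv2.minAreaRect((P[l==i][:,:2]*1000).astype(np.float32)),np.median(P[l==i][:,2]))
E
```

```text
{'lean': 15.64, 'frontfoot': -0.0442, 'n': 257, 'ymid': [-0.1006, -0.0522], 'skew': 0.3}
((459.5478210449219, 183.11013793945312), (22.46485137939453, 49.60146713256836), 46.542510986328125) 0.15305942958159735
((419.3270263671875, 140.13247680664062), (22.10906410217285, 49.744075775146484), 47.41511917114258) 0.1534426833058356
```

View pics/s5.png

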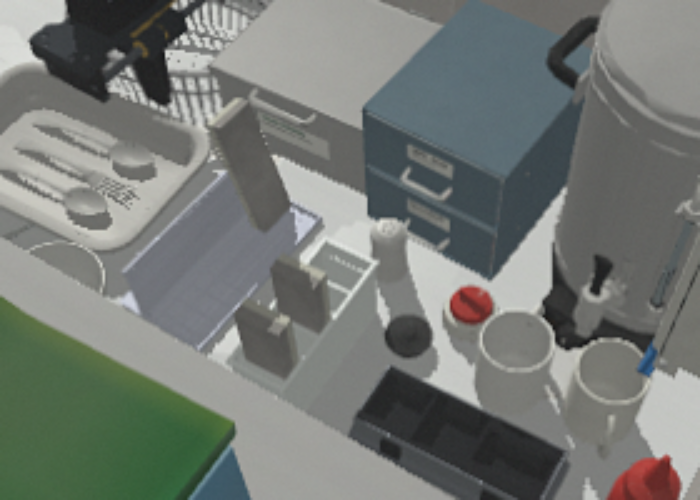

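Stone B is still in the caddy at (300,290); the fingers closed without touching it. I'll go back, descend and look before closing.

```bash
python3 - <<'E'
from plan import *
plan([(.45,.26,.25,90),(.4596,.1833,.25,47.0),(.4596,.1833,.103,47.0)])
E
```

```text
[-13.8, -0.2, -6.3, np.float64(43.1)] rows>= 6 -> [ 0.4496  0.2603  0.25   89.95  ]
[-7.7, 1.0, -0.0, np.float64(43.0)] rows>= 6 -> [ 0.4596  0.1833  0.25   46.95  ]
[0.0, 0.0, 14.7, np.float64(-0.0)] rows>= 3 -> [ 0.4596  0.1833  0.103  46.95  ]
```

Request:
send_rows --pt "-2 0 -6.3 0" --pt "-13.4 -0.2 -6.3 43.1" --pt "-13.4 -0.2 -6.3 43.1" --pt "-13.4 -0.2 -6.3 43.1" --pt "-13.4 -0.2 -6.3 43.1" --pt "-13.4 -0.2 -6.3 43.1" --pt "-13.4 -0.2 -6.3 43.1" --pt "-13.4 -0.2 -6.3 43.1" --gripper -1

```text
time: 34.65
tool_pos: [0.4497, 0.2603, 0.2501]
tool_rot: [-180.0, 0.0, 90.1]
ft_force: [0.2, 0.5, 0.2]
opening: 0.0592
grip_force: 0.0
```

Request:
send_rows --pt "-7.7 1 0 43" --pt "-7.7 1 0 43" --pt "-7.7 1 0 43" --pt "-7.7 1 0 43" --pt "-7.7 1 0 43" --pt "-7.7 1 0 43" --pt "-7.7 1 0 43" --pt "-7.7 1 0 43"

```text
time: 35.45
tool_pos: [0.4595, 0.1835, 0.2501]
tool_rot: [-180.0, 0.0, 47.1]
ft_force: [0.1, 0.4, -0.4]
opening: 0.0949
grip_force: 0.0
```

Request:
send_rows --pt "0 0 4 0" --pt "0 0 8 0" --pt "0 0 11 0" --pt "0 0 13 0" --pt "0 0 14.2 0" --pt "0 0 14.7 0" --pt "0 0 14.7 0"

```text
time: 36.15
tool_pos: [0.4598, 0.1835, 0.1033]
tool_rot: [-180.0, 0.0, 47.0]
ft_force: [0.1, 0.1, 0.9]
opening: 0.0952
grip_force: 0.0
```

```bash
python3 - <<'E'
from h import *
im=get_image("side"); cv2.imwrite("pics/s6.png",cv2.resize(im["frame"][100:240,190:350],None,fx=4,fy=4))
o=env.observe(); print(o["tool_pos"],o["opening"],o["ft_force"])
E
```

```text
[0.46029672 0.18359944 0.1041042 ] 0.0946556831946421 [1.83839396 0.87333774 0.28938806]
```

View pics/s6.png

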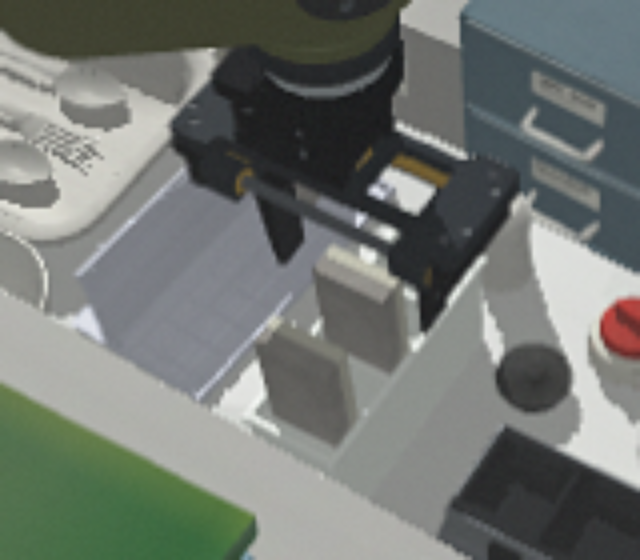

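The fingers straddle stone B, with tips at (285,255) and (430,320). Closing now.

Request:
send_rows --pt "0 0 0 0" --pt "0 0 0 0" --pt "0 0 0 0" --pt "0 0 0 0" --pt "0 0 0 0" --pt "0 0 0 0" --pt "0 0 0 0" --gripper 1 --force 16

```text
time: 36.9
tool_pos: [0.4596, 0.1835, 0.1032]
tool_rot: [-180.0, -0.0, 47.0]
ft_force: [0.0, 0.7, 0.8]
opening: 0.0501
grip_force: 16.0
```

```bash
python3 - <<'E'
from h import *
im=get_image("side"); cv2.imwrite("pics/s7.png",cv2.resize(im["frame"][100:240,190:350],None,fx=4,fy=4))
o=env.observe(); print(o["tool_pos"],o["opening"],o["grip_force"])
E
```

```text
[0.45955894 0.18344687 0.10315542] 0.04979779957515533 15.987633168697357
```

View pics/s7.png

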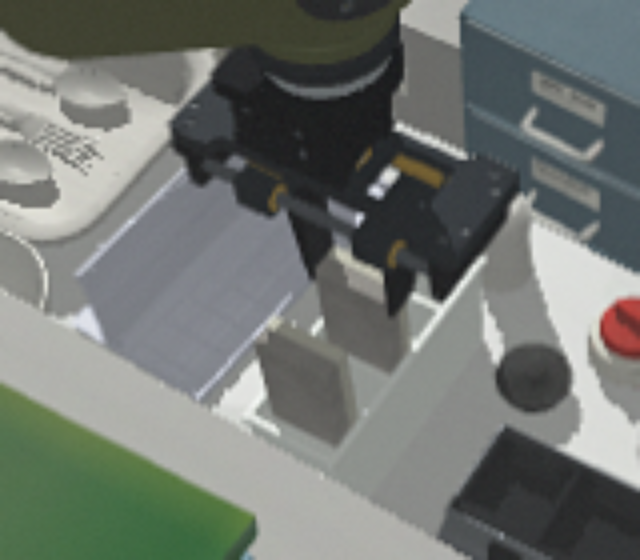

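```bash
python3 - <<'E'
from h import *
im=get_image("side");P=cloud(im);g=im["frame"].max(2)
for (a,b) in((288,176),(289,174),(269,167),(270,165),(287,172)): print((a,b),P[b,a].round(4),g[b,a])
# lowest dark points near TCP
t=env.observe()["tool_pos"]; m=(g<60)&(np.hypot(P[...,0]-t[0],P[...,1]-t[1])<.06)&(P[...,2]>.08)&(P[...,2]<.2)
q=P[m]; a=np.radians(47); wy=(q[:,:2]-t[:2])@np.array([np.sin(a),-np.cos(a)])
for s in(-1,1):
    r=q[np.sign(wy)==s]; print(s,np.sort(r[:,2])[:10].round(4), np.median(wy[np.sign(wy)==s]).round(3))
E
```

```text
(288, 176) [0.4756 0.1538 0.1555] 35
(289, 174) [0.4784 0.1528 0.1638] 35
(269, 167) [0.4371 0.1918 0.1519] 103
(270, 165) [0.4402 0.1966 0.1526] 82
(287, 172) [0.4744 0.1522 0.1734] 33
-1 [0.146  0.1463 0.1483 0.1509 0.1526 0.1529 0.1541 0.1547 0.155  0.1552] -0.024
1 [0.1444 0.1445 0.1452 0.1468 0.1469 0.148  0.1498 0.15   0.1537 0.1555] 0.035
```

The fingertips sit about 42 mm above the reported TCP at this opening, so the pads hold only the top 8 mm of the stone. Regripping 12 mm lower.

Request:
send_rows --pt "0 0 0 0" --pt "0 0 0 0" --pt "0 0 0.4 0" --pt "0 0 0.8 0" --pt "0 0 1.2 0" --pt "0 0 1.2 0" --pt "0 0 1.2 0" --gripper -0.4

```text
time: 37.7
tool_pos: [0.4595, 0.1833, 0.0908]
tool_rot: [-180.0, 0.0, 47.0]
ft_force: [0.3, -0.3, 0.3]
opening: 0.0664
grip_force: 0.0
```

Request:
send_rows --pt "0 0 0 0" --pt "0 0 0 0" --pt "0 0 0 0" --pt "0 0 0 0" --pt "0 0 0 0" --pt "0 0 0 0" --gripper 1 --force 16

```text
time: 38.3
tool_pos: [0.4597, 0.1835, 0.0913]
tool_rot: [-180.0, -0.0, 47.0]
ft_force: [0.1, 0.7, 1.3]
opening: 0.0498
grip_force: 16.0
```

```bash
python3 - <<'E'
from plan import *
plan([(.4596,.1833,.20,47.0),(*tray(-.11,.03),.20,90),(*tray(-.05,0),.20,133.1),(*tray(-.02,0),.163,133.1),(*tray(.012,0),.163,133.1)],start=[.4596,.1833,.091,46.95])
E
```

```text
[0.0, 0.0, -10.9, np.float64(-0.1)] rows>= 3 -> [ 0.4596  0.1833  0.2    47.05  ]
[2.3, -7.2, 0.0, np.float64(-42.9)] rows>= 5 -> [ 0.4226  0.2492  0.2    89.95  ]
[6.4, -1.9, 0.0, np.float64(-43.1)] rows>= 6 -> [  0.4036   0.3132   0.2    133.05  ]
[3.0, -0.0, 3.7, np.float64(-0.0)] rows>= 1 -> [  0.3831   0.3351   0.163  133.05  ]
[3.2, -0.0, 0.0, np.float64(-0.0)] rows>= 1 -> [  0.3613   0.3585   0.163  133.05  ]
```

Request:
send_rows --pt "0 0 -2 0" --pt "0 0 -5 0" --pt "0 0 -8 0" --pt "0 0 -10 0" --pt "0 0 -10.9 -0.1" --pt "0 0 -10.9 -0.1"

```text
time: 38.9
tool_pos: [0.4601, 0.1834, 0.2009]
tool_rot: [179.9, -0.1, 47.1]
ft_force: [0.4, -0.0, -2.9]
opening: 0.0501
grip_force: 16.0
```

Request:
send_rows --pt "0.7 -2 0 0" --pt "1.4 -4 0 -7" --pt "2.3 -6 0 -15" --pt "2.3 -7.2 0 -23" --pt "2.3 -7.2 0 -31" --pt "2.3 -7.2 0 -39" --pt "2.3 -7.2 0 -42.9" --pt "2.3 -7.2 0 -42.9"

```text
time: 39.7
tool_pos: [0.4215, 0.2488, 0.1977]
tool_rot: [-179.8, 0.1, 90.0]
ft_force: [-0.2, -0.4, -1.8]
opening: 0.0497
grip_force: 16.0
```

Request:
send_rows --pt "2 -0.5 0 -8" --pt "4 -1 0 -16" --pt "5 -1.5 0 -24" --pt "6 -1.9 0 -32" --pt "6.4 -1.9 0 -38" --pt "6.4 -1.9 0 -42" --pt "6.4 -1.9 0 -43.1" --pt "6.4 -1.9 0 -43.1"

```text
time: 40.5
tool_pos: [0.4032, 0.3129, 0.199]
tool_rot: [-179.9, -0.0, 132.9]
ft_force: [0.9, 0.4, -2.6]
opening: 0.0499
grip_force: 16.0
```

Request:
send_rows --pt "0 0 1 0" --pt "0.5 0 2 0" --pt "1 0 3 0" --pt "1.5 0 3.7 0" --pt "2 0 3.7 0" --pt "2.5 0 3.7 0" --pt "2.8 0 3.7 0" --pt "3 0 3.7 0"

```text
time: 41.3
tool_pos: [0.3832, 0.3357, 0.1638]
tool_rot: [179.9, 0.0, 133.1]
ft_force: [0.5, 1.1, -2.4]
opening: 0.05
grip_force: 16.0
```

Request:
send_rows --pt "0.3 0 0 0" --pt "0.6 0 0 0" --pt "1 0 0 0" --pt "1.4 0 0 0" --pt "1.8 0 0 0" --pt "2.2 0 0 0" --pt "2.7 0 0 0" --pt "3.2 0 0 0"

```text
time: 42.1
tool_pos: [0.3612, 0.3588, 0.1631]
tool_rot: [180.0, 0.0, 133.1]
ft_force: [1.1, -1.0, -2.0]
opening: 0.0499
grip_force: 16.0
```

Request:
send_rows --pt "0.2 0 0 0" --pt "0.4 0 0 0" --pt "0.6 0 0 0" --pt "0.8 0 0 0" --pt "1 0 0 0" --pt "1.2 0 0 0" --pt "1.3 0 0 0" --pt "1.3 0 0 0"

```text
time: 42.9
tool_pos: [0.3523, 0.3682, 0.1631]
tool_rot: [-180.0, -0.0, 133.1]
ft_force: [0.9, -1.5, -3.2]
opening: 0.05
grip_force: 16.0
```

```bash
python3 - <<'E'
from h import *
P=cloud(get_image("side")); print(lean(0,P,.09,.14),lean(-.077,P))
o=env.observe(); print(o["ft_force"],trayP(o["tool_pos"]))
E
```

```text
{'lean': 14.39, 'frontfoot': -0.0425, 'n': 211, 'ymid': [-0.023, 0.0248], 'skew': 0.3} {'lean': 16.39, 'frontfoot': -0.0451, 'n': 266, 'ymid': [-0.1005, -0.0527], 'skew': -0.6}
[ 0.42617534 -1.30124946 -2.52533259] (np.float64(0.02527448289317958), np.float64(-0.0002550000280560251), array(0.1631493))
```

Request:
send_rows --pt "0.1 0 0 0" --pt "0.2 0 0 0" --pt "0.3 0 0 0" --pt "0.4 0 0 0" --pt "0 0 0 0" --pt "-1 0 0 0" --pt "-2 0 0 0" --pt "-2.8 0 0 0"

```text
time: 43.75
tool_pos: [0.3723, 0.3469, 0.1632]
tool_rot: [180.0, -0.0, 133.0]
ft_force: [-0.1, -0.2, -3.6]
opening: 0.0499
grip_force: 16.0
```

Request:
send_rows --pt "0 0 0 0" --pt "0 0 0 0" --pt "0 0 0 0"

```text
time: 44.05
tool_pos: [0.3715, 0.3476, 0.1631]
tool_rot: [-180.0, -0.0, 133.0]
ft_force: [-1.0, 0.8, -3.2]
opening: 0.0498
grip_force: 16.0
```

```bash
python3 - <<'E'
from h import *
P=cloud(get_image("side")); r=lean(0,P,.09,.14); print(r)
t=np.tan(np.radians(r["lean"])); L=.074
print("shift needed",-.079*t-.022/np.cos(np.radians(r["lean"]))-r["frontfoot"]-L*t)
o=env.observe(); print(o["ft_force"],trayP(o["tool_pos"]))
E
```

```text
{'lean': 15.1, 'frontfoot': -0.0751, 'n': 213, 'ymid': [-0.0228, 0.0251], 'skew': 0.2}
shift needed 0.011030664584459716
[ 0.26836284 -0.56870465 -2.4432174 ] (np.float64(-0.0026825987807172743), np.float64(-0.00029052783719474485), array(0.16314631))
```

Request:
send_rows --pt "0 0 1.5 0" --pt "0 0 3 0" --pt "0 0 4.5 0" --pt "0 0 5.8 0" --pt "0.2 0 6.5 0" --pt "0.4 0 6.8 0" --pt "0.6 0 6.8 0" --pt "0.7 0 6.8 0"

```text
time: 44.9
tool_pos: [0.367, 0.3533, 0.0958]
tool_rot: [179.9, 0.0, 133.1]
ft_force: [0.3, 0.4, -1.4]
opening: 0.0499
grip_force: 16.0
```

Request:
send_rows --pt "0.1 0 0 0" --pt "0.2 0 0.1 0" --pt "0.3 0 0.2 0" --pt "0.35 0 0.3 0" --pt "0.35 0 0.4 0" --pt "0.35 0 0.5 0" --pt "0.35 0 0.55 0" --pt "0.35 0 0.55 0"

```text
time: 45.7
tool_pos: [0.3644, 0.3552, 0.0896]
tool_rot: [-180.0, 0.0, 133.1]
ft_force: [-0.2, -0.3, -2.7]
opening: 0.0496
grip_force: 16.0
```

Request:
send_rows --pt "0 0 0.05 0" --pt "0 0 0.1 0" --pt "0 0 0.1 0" --pt "0 0 0.15 0" --pt "0 0 0.15 0"

```text
time: 46.2
tool_pos: [0.3645, 0.3555, 0.0893]
tool_rot: [180.0, -0.0, 133.1]
ft_force: [-2.7, -1.5, 4.5]
opening: 0.0497
grip_force: 16.0
```

Request:
send_rows --pt "0 0 -0.1 0" --pt "0 0 -0.1 0" --pt "0 0 -0.1 0" --force 3

```text
time: 46.5
tool_pos: [0.3646, 0.3555, 0.0893]
tool_rot: [180.0, -0.0, 133.1]
ft_force: [-0.9, -0.5, 1.2]
opening: 0.0505
grip_force: 3.0
```

Request:
send_rows --pt "0 0 0 0" --pt "0 0 0 0" --pt "0 0 0 0" --pt "0 0 0 0" --pt "0 0 0 0" --gripper -0.3

```text
time: 47.0
tool_pos: [0.3644, 0.3553, 0.0891]
tool_rot: [-180.0, 0.0, 133.1]
ft_force: [0.3, 0.0, 0.5]
opening: 0.0616
grip_force: 0.0
```

```bash
python3 - <<'E'
from h import *
P=cloud(get_image("side"));print(lean(0,P));P=cloud(get_image("side"));print(lean(0,P),lean(-.077,P))
p=env.observe()["tool_pos"]; print(p)
from plan import *
plan([(p[0],p[1],.25,133.1),(.41,.22,.25,90),(.4193,.1401,.25,47.2),(.4193,.1401,.091,47.2),(.4193,.1401,.20,47.2),(*tray(-.11,.09),.20,90),(*tray(-.05,.077),.20,133.1)],start=[p[0],p[1],.089,133.05])
E
```

```text
{'lean': 16.07, 'frontfoot': -0.0452, 'n': 291, 'ymid': [-0.0228, 0.0245], 'skew': 0.0}
{'lean': 16.8, 'frontfoot': -0.046, 'n': 284, 'ymid': [-0.0232, 0.0247], 'skew': 0.5} {'lean': 15.73, 'frontfoot': -0.0443, 'n': 256, 'ymid': [-0.0996, -0.0529], 'skew': -0.5}
[0.36440175 0.35528197 0.08911355]
[0.0, 0.0, -16.1, np.float64(-0.0)] rows>= 4 -> [  0.3644   0.3553   0.25   133.05  ]
[-13.0, -5.9, 0.0, np.float64(43.1)] rows>= 6 -> [ 0.41  0.22  0.25 89.95]
[-8.0, 0.9, 0.0, np.float64(42.8)] rows>= 5 -> [ 0.419  0.14   0.25  47.15 ]
[0.0, 0.0, 15.9, np.float64(-0.0)] rows>= 4 -> [ 0.419  0.14   0.091 47.15 ]
[0.0, 0.0, -10.9, np.float64(-0.0)] rows>= 3 -> [ 0.419  0.14   0.2   47.15 ]
[2.2, -7.5, 0.0, np.float64(-42.8)] rows>= 5 -> [ 0.3789  0.2071  0.2    89.95  ]
[5.3, -3.2, 0.0, np.float64(-43.1)] rows>= 6 -> [  0.347    0.2602   0.2    133.05  ]
```

Request:
send_rows --pt "0 0 -1 0" --pt "0 0 -3 0" --pt "0 0 -6 0" --pt "0 0 -10 0" --pt "0 0 -14 0" --pt "0 0 -16.1 0" --pt "0 0 -16.1 0"

```text
time: 47.8
tool_pos: [0.3662, 0.3568, 0.2558]
tool_rot: [179.5, 0.0, 133.1]
ft_force: [-0.4, -0.6, 0.5]
opening: 0.062
grip_force: 0.0
```

Request:
send_rows --pt "-13 -5.9 0 43.1" --pt "-13 -5.9 0 43.1" --pt "-13 -5.9 0 43.1" --pt "-13 -5.9 0 43.1" --pt "-13 -5.9 0 43.1" --pt "-13 -5.9 0 43.1" --pt "-13 -5.9 0 43.1" --pt "-13 -5.9 0 43.1" --gripper -1

```text
time: 48.6
tool_pos: [0.4097, 0.2202, 0.2495]
tool_rot: [-179.9, 0.0, 90.1]
ft_force: [0.8, -0.1, 0.8]
opening: 0.0955
grip_force: 0.0
```

Request:
send_rows --pt "-8 0.9 0 42.8" --pt "-8 0.9 0 42.8" --pt "-8 0.9 0 42.8" --pt "-8 0.9 0 42.8" --pt "-8 0.9 0 42.8" --pt "-8 0.9 0 42.8" --pt "-8 0.9 0 42.8" --pt "-8 0.9 0 42.8"

```text
time: 49.4
tool_pos: [0.4189, 0.1402, 0.25]
tool_rot: [-180.0, 0.0, 47.3]
ft_force: [0.7, -0.2, -0.7]
opening: 0.0951
grip_force: 0.0
```

Request:
send_rows --pt "0 0 4 0" --pt "0 0 8 0" --pt "0 0 11 0" --pt "0 0 13.5 0" --pt "0 0 15 0" --pt "0 0 15.9 0" --pt "0 0 15.9 0"

```text
time: 50.1
tool_pos: [0.4186, 0.14, 0.0905]
tool_rot: [-180.0, 0.1, 47.2]
ft_force: [-0.3, -0.4, -0.4]
opening: 0.0949
grip_force: 0.0
```

Request:
send_rows --pt "0 0 0 0" --pt "0 0 0 0" --pt "0 0 0 0" --pt "0 0 0 0" --pt "0 0 0 0" --pt "0 0 0 0" --pt "0 0 0 0" --pt "0 0 0 0" --gripper 1 --force 16

```text
time: 50.9
tool_pos: [0.4189, 0.1401, 0.0912]
tool_rot: [-180.0, -0.0, 47.2]
ft_force: [-1.1, 0.9, 0.9]
opening: 0.0499
grip_force: 16.0
```

Request:
send_rows --pt "0 0 -2 0" --pt "0 0 -5 0" --pt "0 0 -8 0" --pt "0 0 -10 0" --pt "0 0 -10.9 0" --pt "0 0 -10.9 0"

```text
time: 51.5
tool_pos: [0.4193, 0.14, 0.2005]
tool_rot: [180.0, -0.0, 47.2]
ft_force: [0.6, -0.3, -4.3]
opening: 0.0505
grip_force: 16.0
```

Gripped. I carry it to the tray and push with the same profile as stone B.

Request:
send_rows --pt "0.7 -2 0 0" --pt "1.4 -4 0 -7" --pt "2.2 -6 0 -15" --pt "2.2 -7.5 0 -23" --pt "2.2 -7.5 0 -31" --pt "2.2 -7.5 0 -39" --pt "2.2 -7.5 0 -42.8" --pt "2.2 -7.5 0 -42.8"

```text
time: 52.3
tool_pos: [0.3778, 0.2067, 0.1976]
tool_rot: [-179.8, 0.1, 90.0]
ft_force: [-0.7, 1.0, -4.6]
opening: 0.0498
grip_force: 16.0
```

Request:
send_rows --pt "2 -1 0 -8" --pt "4 -2 0 -16" --pt "5 -3 0 -24" --pt "5.3 -3.2 0 -32" --pt "5.3 -3.2 0 -38" --pt "5.3 -3.2 0 -42" --pt "5.3 -3.2 0 -43.1" --pt "5.3 -3.2 0 -43.1"

```text
time: 53.1
tool_pos: [0.3466, 0.2599, 0.1991]
tool_rot: [-179.9, -0.0, 133.0]
ft_force: [0.0, 0.3, -3.6]
opening: 0.0501
grip_force: 16.0
```

Request:
send_rows --pt "0 0 1 0" --pt "0.5 0 2 0" --pt "1 0 3 0" --pt "1.5 0 3.7 0" --pt "2 0 3.7 0" --pt "2.5 0 3.7 0" --pt "2.8 0 3.7 0" --pt "3 0 3.7 0"

```text
time: 53.9
tool_pos: [0.3266, 0.2826, 0.1638]
tool_rot: [179.9, 0.0, 133.1]
ft_force: [0.7, 0.4, -4.2]
opening: 0.0496
grip_force: 16.0
```

Request:
send_rows --pt "0.3 0 0 0" --pt "0.6 0 0 0" --pt "1 0 0 0" --pt "1.4 0 0 0" --pt "1.8 0 0 0" --pt "2.2 0 0 0" --pt "2.7 0 0 0" --pt "3.2 0 0 0"

```text
time: 54.7
tool_pos: [0.3045, 0.3057, 0.1632]
tool_rot: [180.0, 0.0, 133.1]
ft_force: [1.2, -1.0, -3.3]
opening: 0.0498
grip_force: 16.0
```

Request:
send_rows --pt "0.2 0 0 0" --pt "0.4 0 0 0" --pt "0.6 0 0 0" --pt "0.8 0 0 0" --pt "1 0 0 0" --pt "1.2 0 0 0" --pt "1.5 0 0 0" --pt "1.7 0 0 0"

```text
time: 55.5
tool_pos: [0.2928, 0.318, 0.1631]
tool_rot: [-180.0, 0.0, 133.1]
ft_force: [1.2, -1.5, -4.3]
opening: 0.05
grip_force: 16.0
```

Request:
send_rows --pt "0 0 0 0" --pt "-1 0 0 0" --pt "-2 0 0 0" --pt "-3 0 0 0" --pt "-3.2 0 0 0" --pt "-3.2 0 0 0" --pt "-3.2 0 0 0"

```text
time: 56.2
tool_pos: [0.3149, 0.2945, 0.1632]
tool_rot: [180.0, -0.0, 133.0]
ft_force: [-0.5, -0.3, -4.2]
opening: 0.0501
grip_force: 16.0
```

```bash
python3 - <<'E'
from h import *
P=cloud(get_image("side")); r=lean(.077,P,.09,.14); print(r,lean(0,P),lean(-.077,P))
t=np.tan(np.radians(r["lean"])); L=.074
print("shift needed",-.079*t-.022/np.cos(np.radians(r["lean"]))-r["frontfoot"]-L*t)
o=env.observe(); print(o["ft_force"],trayP(o["tool_pos"]))
E
```

```text
{'lean': 15.55, 'frontfoot': -0.0761, 'n': 244, 'ymid': [0.0555, 0.103], 'skew': 0.6} {'lean': 16.83, 'frontfoot': -0.046, 'n': 297, 'ymid': [-0.0228, 0.0251], 'skew': -0.6} {'lean': 15.79, 'frontfoot': -0.0444, 'n': 265, 'ymid': [-0.0999, -0.0523], 'skew': 0.1}
shift needed 0.010689659588998788
[-1.21037075 -0.42184993 -2.40133341] (np.float64(-0.002828549318186048), np.float64(0.07737860365894081), array(0.16314793))
```

Request:
send_rows --pt "0 0 1.5 0" --pt "0 0 3 0" --pt "0 0 4.5 0" --pt "0 0 5.8 0" --pt "0.2 0 6.5 0" --pt "0.4 0 6.8 0" --pt "0.6 0 6.8 0" --pt "0.7 0 6.8 0"

```text
time: 57.05
tool_pos: [0.3104, 0.3002, 0.0958]
tool_rot: [179.9, 0.0, 133.1]
ft_force: [0.8, -0.4, -4.6]
opening: 0.0499
grip_force: 16.0
```

Request:
send_rows --pt "0.1 0 0 0" --pt "0.2 0 0.1 0" --pt "0.3 0 0.2 0" --pt "0.35 0 0.3 0" --pt "0.35 0 0.4 0" --pt "0.35 0 0.5 0" --pt "0.35 0 0.55 0" --pt "0.35 0 0.55 0"

```text
time: 57.85
tool_pos: [0.3077, 0.3021, 0.0897]
tool_rot: [-180.0, -0.0, 133.1]
ft_force: [-0.3, -0.3, -3.0]
opening: 0.0497
grip_force: 16.0
```

Request:
send_rows --pt "0 0 0.05 0" --pt "0 0 0.1 0" --pt "0 0 0.1 0" --pt "0 0 0.15 0" --pt "0 0 0.15 0"

```text
time: 58.35
tool_pos: [0.3079, 0.3024, 0.0895]
tool_rot: [180.0, -0.0, 133.0]
ft_force: [-3.9, -2.0, 7.3]
opening: 0.0498
grip_force: 16.0
```

Request:
send_rows --pt "0 0 -0.1 0" --pt "0 0 -0.1 0" --pt "0 0 -0.1 0" --force 3

```text
time: 58.65
tool_pos: [0.3082, 0.3026, 0.0896]
tool_rot: [179.9, 0.0, 133.1]
ft_force: [-0.7, -0.7, 2.7]
opening: 0.0498
grip_force: 3.0
```

Request:
send_rows --pt "0 0 0 0" --pt "0 0 0 0" --pt "0 0 0 0" --pt "0 0 0 0" --pt "0 0 0 0" --gripper -0.3

```text
time: 59.15
tool_pos: [0.3077, 0.3021, 0.089]
tool_rot: [-180.0, 0.0, 133.1]
ft_force: [-0.5, -0.5, -0.3]
opening: 0.062
grip_force: 0.0
```

Request:
send_rows --pt "0 0 -1 0" --pt "0 0 -3 0" --pt "0 0 -6 0" --pt "0 0 -10 0" --pt "0 0 -14 0" --pt "0 0 -16.1 0" --pt "0 0 -16.1 0" --pt "0 0 -16.1 0"

```text
time: 59.95
tool_pos: [0.3078, 0.3022, 0.2503]
tool_rot: [180.0, 0.0, 133.1]
ft_force: [-0.4, -0.3, -0.3]
opening: 0.0617
grip_force: 0.0
```

```bash
cat >> h.py <<'E'
def acc(P):
    u,v=np.meshgrid(np.arange(640),np.arange(400))
    m=(u>325)&(u<440)&(v>165)&(v<285)&(P[...,2]>.026)&(P[...,2]<.042)
    n,l,s,_=cv2.connectedComponentsWithStats(m.astype(np.uint8))
    for i in range(1,n):
        if s[i,4]>90:
            r=cv2.minAreaRect((P[l==i][:,:2]*1000).astype(np.float32)); print("acc",s[i,4],np.round(r[0],1),np.round(r[1],1),round(r[2],1))
E
python3 - <<'E'
from h import *
P=cloud(get_image("side"));print(*[lean(y,P) for y in(-.077,0,.077)],sep="\n")
im=get_image("top"); P=cloud(im); acc(P)
p=env.observe()["tool_pos"]; print(p)
E
```

```text
{'lean': 15.51, 'frontfoot': -0.0442, 'n': 262, 'ymid': [-0.0996, -0.0528], 'skew': 0.1}
{'lean': 16.43, 'frontfoot': -0.0456, 'n': 276, 'ymid': [-0.023, 0.0246], 'skew': -0.2}
{'lean': 16.15, 'frontfoot': -0.0453, 'n': 318, 'ymid': [0.0549, 0.1029], 'skew': -0.3}
acc 328 [627.   -5.2] [33.1 65.3] 47.2
acc 465 [576.7  40.5] [54.1 52.3] 47.2
acc 382 [584.8 -95.1] [46.5 47.2] 62.9
acc 254 [534.2  79.1] [48.6 45.9] 47.6
acc 215 [523.8 -41.3] [37.5 37.1] 26.3
acc 292 [465.1  18.4] [59.9 26.4] 49.2
[0.30699355 0.30159845 0.24825008]
```

```bash
cat >> h.py <<'E'
def tips():
    o=env.observe(); t=o["tool_pos"]; yaw=np.radians(o["tool_rot"][2])
    im=get_image("side"); P=cloud(im); g=im["frame"].max(2)
    m=(g<70)&(np.hypot(P[...,0]-t[0],P[...,1]-t[1])<.07)&(P[...,2]>t[2]-.02)&(P[...,2]<t[2]+.08)
    q=P[m]; wy=(q[:,:2]-t[:2])@np.array([np.sin(yaw),-np.cos(yaw)])
    print("open",o["opening"].round(4),[(np.sort(q[wy*s>0][:,2])[[0,3,8]]-t[2]).round(4).tolist() if (wy*s>0).sum()>9 else None for s in(-1,1)])
E
python3 - <<'E'
from h import *
tips()
from plan import *
p=env.observe()["tool_pos"]
plan([(.43,.16,.25,90),(.465,.0185,.20,49)],start=[.3077,.3021,.25,133.05])
E
```

```text
Traceback (most recent call last):
  File "h.py", line 36, in tips
    print("open",o["opening"].round(4),[(np.sort(q[wy*s>0][:,2])[[0,3,8]]-t[2]).round(4).tolist() if (wy*s>0).sum()>9 else None for s in(-1,1)])
                 ^^^^^^^^^^^^^^^^^^
AttributeError: 'float' object has no attribute 'round'
```

```bash
sed -i 's/o\["opening"\].round(4)/round(o["opening"],4)/' h.py
python3 - <<'E'
from h import *
tips()
from plan import *
plan([(.43,.16,.25,90),(.465,.0185,.18,49)],start=[.3077,.3021,.25,133.05])
E
```

```text
open 0.062 [[0.0396, 0.0424, 0.0444], [0.0372, 0.0398, 0.043]]
[-18.7, -0.8, 0.0, np.float64(43.1)] rows>= 6 -> [ 0.4295  0.16    0.25   89.95  ]
[-14.1, 3.6, 7.0, np.float64(41.0)] rows>= 5 -> [4.654e-01 1.900e-02 1.800e-01 4.895e+01]
```

Request:
send_rows --pt "-18.7 -0.8 0 43.1" --pt "-18.7 -0.8 0 43.1" --pt "-18.7 -0.8 0 43.1" --pt "-18.7 -0.8 0 43.1" --pt "-18.7 -0.8 0 43.1" --pt "-18.7 -0.8 0 43.1" --pt "-18.7 -0.8 0 43.1" --pt "-18.7 -0.8 0 43.1" --gripper 1 --force 20

```text
time: 60.95
tool_pos: [0.429, 0.1606, 0.2497]
tool_rot: [-180.0, 0.0, 90.1]
ft_force: [-0.9, 0.5, 0.4]
opening: 0.004
grip_force: 0.0
```

```bash
python3 - <<'E'
from h import *
tips()
o=env.observe();t=o["tool_pos"];im=get_image("side");P=cloud(im)
R=cv2.Rodrigues(np.array(im["rvec"],float))[0]
px=cv2.projectPoints(np.array([t]),np.array(im["rvec"],float),np.array(im["tvec"],float),im["mtx"],np.array(im["dist_coeffs"]))[0].ravel()
print(px); u,v=px.astype(int); c=im["frame"][v-60:v+40,u-60:u+60].copy(); c=cv2.resize(c,None,fx=5,fy=5); cv2.drawMarker(c,(int((px[0]-u+60)*5),int((px[1]-v+60)*5)),(0,0,255),0,20,2); cv2.imwrite("pics/tip.png",c)
E
```

```text
open 0.004 [[0.0399, 0.0435, 0.0495], [0.0413, 0.0441, 0.0507]]
[262.1179253  150.93516007]
```

View pics/tip.png

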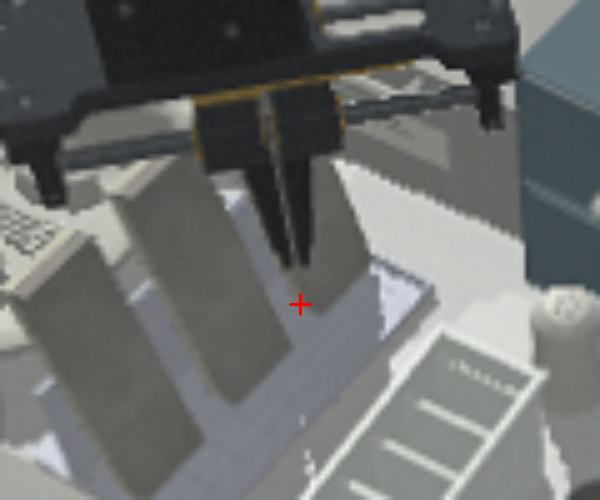

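The red marker is the reported TCP; the actual tips are about 40 mm above it, at (295,265) in the crop. I'll take tip = TCP + 40 mm from here and pick up the dressing stone.

```bash
python3 - <<'E'
from h import *
print(env.hold_point_z)
from plan import *
plan([(.465,.0185,.18,49),(.465,.0185,-.018,49),(.465,.0185,.09,49),(.55,.0,.09,95),(.6248,-.0045,.09,137.35),(.6248,-.0045,.036,137.35),(.6248,-.0045,.013,137.35)],start=[.4295,.16,.25,89.95])
E
```

```text
0.0188
[-14.1, 3.6, 7.0, np.float64(40.9)] rows>= 5 -> [4.654e-01 1.900e-02 1.800e-01 4.905e+01]
[-0.1, 0.0, 19.8, np.float64(0.1)] rows>= 4 -> [ 4.647e-01  1.820e-02 -1.800e-02  4.895e+01]
[0.0, 0.0, -10.8, np.float64(-0.1)] rows>= 3 -> [4.647e-01 1.820e-02 9.000e-02 4.905e+01]
[4.2, 7.6, 0.0, np.float64(-45.9)] rows>= 6 -> [5.496e-01 1.000e-04 9.000e-02 9.495e+01]
[-1.1, 7.4, 0.0, np.float64(-42.4)] rows>= 5 -> [ 6.2430e-01 -4.4000e-03  9.0000e-02  1.3735e+02]
[-0.0, 0.0, 5.4, np.float64(-0.0)] rows>= 2 -> [ 6.2430e-01 -4.4000e-03  3.6000e-02  1.3735e+02]
[-0.0, 0.0, 2.3, np.float64(-0.0)] rows>= 1 -> [ 6.2430e-01 -4.4000e-03  1.3000e-02  1.3735e+02]
```

Request:
send_rows --pt "-4 1 2 8" --pt "-8 2 4 16" --pt "-12 3 6 24" --pt "-14.1 3.6 7 32" --pt "-14.1 3.6 7 40" --pt "-14.1 3.6 7 41" --pt "-14.1 3.6 7 41" --pt "-14.1 3.6 7 41" --gripper -0.3

```text
time: 61.85
tool_pos: [0.4656, 0.0197, 0.1807]
tool_rot: [180.0, -0.0, 49.2]
ft_force: [-0.1, -0.8, 0.4]
opening: 0.0585
grip_force: 0.0
```

Request:
send_rows --pt "0 0 4 0" --pt "0 0 8 0" --pt "0 0 11 0" --pt "0 0 13.5 0" --pt "0 0 15 0" --pt "0 0 16 0" --pt "0 0 16 0"

```text
time: 62.55
tool_pos: [0.4645, 0.0195, 0.0191]
tool_rot: [-179.9, 0.1, 49.1]
ft_force: [-0.1, -0.1, 0.1]
opening: 0.0619
grip_force: 0.0
```

```bash
python3 - <<'E'
from h import *
o=env.observe(); print(o["tool_pos"],o["tool_rot"],o["opening"]); tips()
P=cloud(get_image("top")); acc(P)
E
```

```text
[0.46449283 0.01953732 0.01910893] [-1.79897926e+02  7.93914800e-02  4.90570656e+01] 0.061886224942254556
open 0.0619 [[0.0188, 0.0305, 0.0318], None]
acc 318 [626.9  -5. ] [33.  64.7] 47.5
acc 352 [576.8  40.5] [53.9 52.4] 46.9
acc 372 [584.9 -94.7] [46.5 47.3] 64.4
acc 237 [534.3  71.1] [26.2 66.3] 90.0
```

Request:
send_rows --pt "0 0 1 0" --pt "0 0 2 0" --pt "0 0 2.7 0" --pt "0 0 3.2 0" --pt "0 0 3.5 0" --pt "0 0 3.8 0" --pt "0 0 3.8 0"

```text
time: 63.35
tool_pos: [0.4652, 0.0191, -0.0182]
tool_rot: [-180.0, 0.0, 49.0]
ft_force: [-0.2, -0.3, -0.5]
opening: 0.0618
grip_force: 0.0
```

Request:
send_rows --pt "0 0 0 0" --pt "0 0 0 0" --pt "0 0 0 0" --pt "0 0 0 0" --pt "0 0 0 0" --pt "0 0 0 0" --pt "0 0 0 0" --gripper 1 --force 40

```text
time: 64.05
tool_pos: [0.4654, 0.0191, -0.0178]
tool_rot: [-180.0, 0.0, 49.0]
ft_force: [-0.2, 1.2, 1.6]
opening: 0.0258
grip_force: 40.0
```

Request:
send_rows --pt "0 0 -2 0" --pt "0 0 -5 0" --pt "0 0 -8 0" --pt "0 0 -10.8 0" --pt "0 0 -10.8 0"

```text
time: 64.55
tool_pos: [0.4688, 0.0188, 0.0946]
tool_rot: [179.6, -0.3, 49.0]
ft_force: [0.7, 0.1, -1.1]
opening: 0.0256
grip_force: 40.0
```

Request:
send_rows --pt "0.6 1 0 -8" --pt "1.2 2.5 0 -16" --pt "2 4 0 -24" --pt "3 5.5 0 -32" --pt "3.8 6.8 0 -40" --pt "4.2 7.6 0 -45.9" --pt "4.2 7.6 0 -45.9"

```text
time: 65.25
tool_pos: [0.55, 0.0006, 0.0881]
tool_rot: [-179.9, -0.0, 94.8]
ft_force: [1.1, 0.2, -0.4]
opening: 0.0253
grip_force: 40.0
```

Request:
send_rows --pt "-0.2 1.5 0 -8" --pt "-0.4 3 0 -16" --pt "-0.7 4.5 0 -24" --pt "-0.9 6 0 -32" --pt "-1.1 7 0 -40" --pt "-1.1 7.4 0 -42.5" --pt "-1.1 7.4 0 -42.5" --pt "-1.1 7.4 0 -42.5"

```text
time: 66.05
tool_pos: [0.6239, -0.0037, 0.089]
tool_rot: [-179.9, -0.1, 137.2]
ft_force: [-0.4, 0.2, -2.1]
opening: 0.0258
grip_force: 40.0
```

Request:
send_rows --pt "0 0 1.5 0" --pt "0 0 3 0" --pt "0 0 4 0" --pt "0 0 4.8 0" --pt "0 0 5.2 0" --pt "0 0 5.4 0" --pt "0 0 5.4 0"

```text
time: 66.75
tool_pos: [0.6251, -0.0039, 0.0361]
tool_rot: [180.0, 0.0, 137.4]
ft_force: [-0.7, 0.1, -1.5]
opening: 0.0255
grip_force: 40.0
```

```bash
python3 - <<'E'
from h import *
o=env.observe(); print(o["tool_pos"],o["tool_rot"],o["ft_force"])
im=get_image("side"); P=cloud(im); cv2.imwrite("pics/d1.png",cv2.resize(im["frame"][150:300,270:470],None,fx=3.5,fy=3.5))
E
```

```text
[ 0.62511283 -0.0038868   0.0361371 ] [1.79998726e+02 2.90639899e-03 1.37350634e+02] [-0.68823117  0.13438745 -1.46187887]
```

View pics/d1.png

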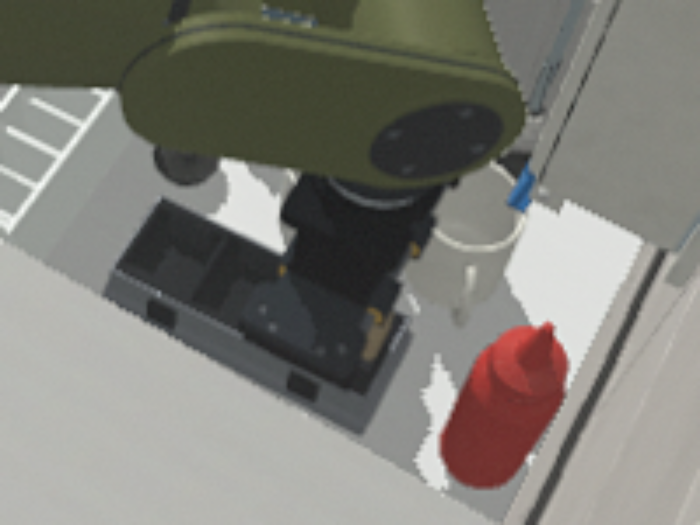

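The dressing stone, buff at (375,340), is over its cut-out at the right end. Next I push it in slowly.

Request:
send_rows --pt "0 0 0.2 0" --pt "0 0 0.4 0" --pt "0 0 0.6 0" --pt "0 0 0.8 0" --pt "0 0 0.9 0" --pt "0 0 1 0" --pt "0 0 1.1 0" --pt "0 0 1.2 0"

```text
time: 67.6
tool_pos: [0.625, -0.004, 0.0242]
tool_rot: [-180.0, 0.0, 137.4]
ft_force: [-1.2, -1.5, 1.1]
opening: 0.0253
grip_force: 40.0
```

Request:
send_rows --pt "0 0 0.1 0" --pt "0 0 0.2 0" --pt "0 0 0.3 0" --pt "0 0 0.4 0" --pt "0 0 0.5 0" --pt "0 0 0.6 0"

```text
time: 68.2
tool_pos: [0.625, -0.004, 0.018]
tool_rot: [-180.0, 0.0, 137.4]
ft_force: [-1.4, -2.2, 1.2]
opening: 0.0254
grip_force: 40.0
```

Request:
send_rows --pt "0 0 0.1 0" --pt "0 0 0.2 0" --pt "0 0 0.3 0" --pt "0 0 0.4 0" --pt "0 0 0.4 0"

```text
time: 68.7
tool_pos: [0.6247, -0.0038, 0.0137]
tool_rot: [-180.0, -0.0, 137.4]
ft_force: [-1.5, -1.4, -0.7]
opening: 0.0259
grip_force: 40.0
```

Request:
send_rows --pt "0 0 0.1 0" --pt "0 0 0.2 0" --pt "0 0 0.2 0"

```text
time: 69.0
tool_pos: [0.6248, -0.0038, 0.0133]
tool_rot: [-180.0, -0.0, 137.4]
ft_force: [-5.3, -2.1, 6.1]
opening: 0.0256
grip_force: 40.0
```

Request:
send_rows --pt "0 0 0.1 0" --pt "0 0 0.2 0" --pt "0 0 0.2 0"

```text
time: 69.3
tool_pos: [0.6248, -0.0038, 0.0132]
tool_rot: [-179.9, -0.1, 137.4]
ft_force: [-10.5, -2.0, 15.5]
opening: 0.0259
grip_force: 40.0
```

Request:
send_rows --pt "0 0 -0.2 0" --pt "0 0 -0.2 0" --pt "0 0 -0.2 0" --pt "0 0 -0.2 0" --gripper 0.2

```text
time: 69.7
tool_pos: [0.6252, -0.0036, 0.0118]
tool_rot: [180.0, -0.0, 137.4]
ft_force: [0.1, 0.3, 0.6]
opening: 0.038
grip_force: 0.2
```

Request:
send_rows --pt "0 0 -2 0" --pt "0 0 -5 0" --pt "0 0 -10 0" --pt "0 0 -14 0" --pt "0 0 -16.8 0" --pt "0 0 -16.8 0"

```text
time: 70.3
tool_pos: [0.6283, -0.004, 0.1863]
tool_rot: [179.6, 0.5, 137.4]
ft_force: [-0.8, -0.2, 0.7]
opening: 0.0382
grip_force: 0.0
```

Request:
send_rows --pt "3 -3 0 0" --pt "8 -8 0 0" --pt "12 -12 0 0" --pt "15 -15 0 0" --pt "15 -15 0 0" --pt "15 -15 0 0"

```text
time: 70.9
tool_pos: [0.4108, -0.0124, 0.1785]
tool_rot: [-180.0, -0.1, 137.3]
ft_force: [0.6, -0.4, -0.9]
opening: 0.0381
grip_force: 0.0
```

```bash
cat >> h.py <<'E'
def home(P):
    for n,c in dict(dress=(.6248,-.0045),gauge=(.5752,.0410),loupe=(.5332,.0796)).items():
        m=(np.hypot(P[...,0]-c[0],P[...,1]-c[1])<.045)&(P[...,2]>.056)&(P[...,2]<.1)
        if m.sum()<60: continue
        q=P[m]; r=cv2.minAreaRect((q[:,:2]*1000).astype(np.float32)); A=np.c_[q[:,:2]-q[:,:2].mean(0),np.ones(len(q))]; s=np.linalg.lstsq(A,q[:,2],rcond=None)[0]
        print(n,m.sum(),np.round(r[0],1),np.round(r[1],1),round(r[2],1),"top z",np.median(q[:,2]).round(4),"tilt deg",np.degrees(np.hypot(*s[:2])).round(1))
E
python3 - <<'E'
from h import *
P=cloud(get_image("top")); acc(P); home(P); print(env.observe()["tool_pos"])
E
```

```text
acc 455 [576.6  40.4] [54.1 51.8] 47.5
acc 384 [585.2 -95.1] [46.5 48.5] 63.6
acc 258 [534.6  79. ] [48.5 46.2] 47.2
acc 112 [527.2 -45.2] [34.8 27.8] 25.0
dress 286 [626.   -5.7] [26.1 58.7] 46.4 top z 0.0655 tilt deg 2.1
[ 0.41233287 -0.01247797  0.17899565]
```

The dressing stone is home: its top is at 65.5 mm and level. Gauge next.

```bash
python3 - <<'E'
from plan import *
plan([(.585,-.095,.12,153.3),(.585,-.095,-.018,153.3),(.585,-.095,.09,153.3),(.5755,.0408,.09,137.35),(.5755,.0408,.036,137.35)],start=[.4131,-.0125,.18,137.35])
E
```

```text
[-18.2, 5.6, 6.0, np.float64(-16.0)] rows>= 4 -> [ 5.8490e-01 -9.4600e-02  1.2000e-01  1.5335e+02]
[-0.0, -0.0, 13.8, np.float64(0.0)] rows>= 3 -> [ 5.8490e-01 -9.4600e-02 -1.8000e-02  1.5335e+02]
[-0.0, -0.0, -10.8, np.float64(0.0)] rows>= 3 -> [ 5.8490e-01 -9.4600e-02  9.0000e-02  1.5335e+02]
[6.9, 11.7, 0.0, np.float64(16.0)] rows>= 3 -> [5.7570e-01 4.0900e-02 9.0000e-02 1.3735e+02]
[0.0, -0.0, 5.4, np.float64(-0.0)] rows>= 2 -> [5.7570e-01 4.0900e-02 3.6000e-02 1.3735e+02]
```

Request:
send_rows --pt "-4 1 0 0" --pt "-8 2 0 -4" --pt "-12 3.5 2 -8" --pt "-16 5 4 -12" --pt "-18.2 5.6 6 -16" --pt "-18.2 5.6 6 -16" --pt "-18.2 5.6 6 -16" --pt "-18.2 5.6 6 -16" --gripper -0.8

```text
time: 71.75
tool_pos: [0.5851, -0.0943, 0.1206]
tool_rot: [180.0, 0.0, 153.3]
ft_force: [-0.5, 0.3, -0.4]
opening: 0.0852
grip_force: 0.0
```

Request:
send_rows --pt "0 0 3 0" --pt "0 0 6 0" --pt "0 0 9 0" --pt "0 0 11 0" --pt "0 0 12.5 0" --pt "0 0 13.4 0" --pt "0 0 13.8 0" --pt "0 0 13.8 0"

```text
time: 72.55
tool_pos: [0.5853, -0.0947, -0.0173]
tool_rot: [180.0, 0.0, 153.4]
ft_force: [-0.1, -0.4, 0.5]
opening: 0.0855
grip_force: 0.0
```

Request:
send_rows --pt "0 0 0 0" --pt "0 0 0 0" --pt "0 0 0 0" --pt "0 0 0 0" --pt "0 0 0 0" --pt "0 0 0 0" --pt "0 0 0 0" --gripper 1 --force 40

```text
time: 73.25
tool_pos: [0.5849, -0.0948, -0.0177]
tool_rot: [-180.0, 0.0, 153.4]
ft_force: [-0.9, -0.6, 0.6]
opening: 0.0455
grip_force: 40.0
```

Request:
send_rows --pt "0 0 -2 0" --pt "0 0 -5 0" --pt "0 0 -8 0" --pt "0 0 -10.8 0" --pt "0 0 -10.8 0"

```text
time: 73.75
tool_pos: [0.5882, -0.0954, 0.0951]
tool_rot: [179.9, 0.5, 153.4]
ft_force: [1.0, 1.0, -0.9]
opening: 0.0456
grip_force: 40.0
```

Request:
send_rows --pt "1 2 0 4" --pt "2.5 4 0 8" --pt "4 7 0 12" --pt "5.5 9.5 0 16" --pt "6.5 11 0 16" --pt "6.9 11.7 0 16" --pt "6.9 11.7 0 16"

```text
time: 74.45
tool_pos: [0.5748, 0.0415, 0.0887]
tool_rot: [-179.9, -0.1, 137.4]
ft_force: [0.0, -0.2, -1.0]
opening: 0.0454
grip_force: 40.0
```

Request:
send_rows --pt "0 0 1.5 0" --pt "0 0 3 0" --pt "0 0 4 0" --pt "0 0 4.8 0" --pt "0 0 5.2 0" --pt "0 0 5.4 0" --pt "0 0 5.4 0"

```text
time: 75.15
tool_pos: [0.5758, 0.0407, 0.0362]
tool_rot: [180.0, 0.0, 137.3]
ft_force: [0.8, -0.1, -0.8]
opening: 0.0454
grip_force: 40.0
```

Request:
send_rows --pt "0 0 0.2 0" --pt "0 0 0.4 0" --pt "0 0 0.6 0" --pt "0 0 0.8 0" --pt "0 0 0.9 0" --pt "0 0 1 0" --pt "0 0 1.1 0" --pt "0 0 1.2 0"

```text
time: 75.95
tool_pos: [0.5757, 0.0408, 0.0241]
tool_rot: [180.0, 0.0, 137.4]
ft_force: [-0.5, -0.2, -1.4]
opening: 0.0456
grip_force: 40.0
```

Request:
send_rows --pt "0 0 0.1 0" --pt "0 0 0.2 0" --pt "0 0 0.3 0" --pt "0 0 0.4 0" --pt "0 0 0.5 0" --pt "0 0 0.6 0"

```text
time: 76.55
tool_pos: [0.5761, 0.0407, 0.0184]
tool_rot: [180.0, 0.1, 137.4]
ft_force: [-0.8, -0.7, 1.8]
opening: 0.0455
grip_force: 40.0
```

Request:
send_rows --pt "0 0 0.1 0" --pt "0 0 0.2 0" --pt "0 0 0.3 0" --pt "0 0 0.4 0" --pt "0 0 0.4 0"

```text
time: 77.05
tool_pos: [0.5755, 0.0409, 0.0138]
tool_rot: [-180.0, -0.0, 137.4]
ft_force: [-0.9, -1.2, 0.7]
opening: 0.0455
grip_force: 40.0
```

Request:
send_rows --pt "0 0 0.1 0" --pt "0 0 0.2 0" --pt "0 0 0.3 0" --pt "0 0 0.3 0"

```text
time: 77.45
tool_pos: [0.5756, 0.0409, 0.0133]
tool_rot: [-180.0, -0.1, 137.4]
ft_force: [-7.0, 0.3, 12.4]
opening: 0.046
grip_force: 40.0
```

Request:
send_rows --pt "0 0 0.05 0" --pt "0 0 0.1 0" --pt "0 0 0.1 0"

```text
time: 77.75
tool_pos: [0.5756, 0.0409, 0.0132]
tool_rot: [-179.9, -0.1, 137.4]
ft_force: [-8.9, -0.0, 17.7]
opening: 0.0455
grip_force: 40.0
```

Request:
send_rows --pt "0 0 -0.2 0" --pt "0 0 -0.2 0" --pt "0 0 -0.2 0" --pt "0 0 -0.2 0" --gripper -0.25

```text
time: 78.15
tool_pos: [0.5756, 0.041, 0.0118]
tool_rot: [180.0, -0.0, 137.4]
ft_force: [0.5, 0.4, -0.2]
opening: 0.0593
grip_force: 0.3
```

Request:
send_rows --pt "0 0 -2 0" --pt "0 0 -5 0" --pt "0 0 -10 0" --pt "0 0 -14 0" --pt "0 0 -16.8 0" --pt "0 0 -16.8 0"

```text
time: 78.75
tool_pos: [0.5788, 0.0408, 0.1858]
tool_rot: [179.6, 0.4, 137.4]
ft_force: [0.3, 0.2, -0.5]
opening: 0.0597
grip_force: 0.0
```

Request:
send_rows --pt "4 -1 0 0" --pt "8 -4 0 0" --pt "12 -8 0 0" --pt "12 -12 0 0" --pt "12 -12 0 0" --pt "12 -12 0 0"

```text
time: 79.35
tool_pos: [0.4053, 0.0337, 0.1789]
tool_rot: [-180.0, -0.0, 137.3]
ft_force: [-0.2, -0.6, 0.7]
opening: 0.0599
grip_force: 0.0
```

```bash
python3 - <<'E'
from h import *
P=cloud(get_image("top")); acc(P); home(P); print(env.observe()["tool_pos"])
E
```

```text
acc 216 [540.8  78.4] [47.  46.1] 34.4
acc 216 [524.6 -40.5] [36.4 37.3] 45.6
dress 284 [620.6  -0.8] [25.9 77.2] 48.4 top z 0.0659 tilt deg 1.3
gauge 436 [583.4  33.6] [45.9 67.4] 47.7 top z 0.066 tilt deg 0.6
loupe 85 [562.3  53.1] [45.4  9.7] 47.9 top z 0.0658 tilt deg 29.3
[0.40602115 0.03391725 0.1792757 ]
```

```bash
python3 - <<'E'
from plan import *
plan([(.5245,-.0406,.12,137.35),(.5245,-.0406,-.018,137.35),(.5245,-.0406,.09,137.35),(.5333,.0796,.09,137.35),(.5333,.0796,.036,137.35)],start=[.4061,.0339,.18,137.35])
E
```

```text
[-13.8, 2.5, 6.0, np.float64(-0.0)] rows>= 4 -> [ 5.2450e-01 -4.1200e-02  1.2000e-01  1.3735e+02]
[0.0, 0.0, 13.8, np.float64(-0.0)] rows>= 3 -> [ 5.2450e-01 -4.1200e-02 -1.8000e-02  1.3735e+02]
[0.0, 0.0, -10.8, np.float64(-0.0)] rows>= 3 -> [ 5.2450e-01 -4.1200e-02  9.0000e-02  1.3735e+02]
[7.5, 9.5, 0.0, np.float64(-0.0)] rows>= 3 -> [5.3370e-01 7.9500e-02 9.0000e-02 1.3735e+02]
[0.0, -0.0, 5.4, np.float64(-0.0)] rows>= 2 -> [5.3370e-01 7.9500e-02 3.6000e-02 1.3735e+02]
```

Request:
send_rows --pt "-4 0.7 0 0" --pt "-8 1.5 0 0" --pt "-12 2 2 0" --pt "-13.8 2.5 5 0" --pt "-13.8 2.5 6 0" --pt "-13.8 2.5 6 0" --pt "-13.8 2.5 6 0" --gripper -0.7

```text
time: 80.1
tool_pos: [0.5245, -0.0406, 0.1202]
tool_rot: [-180.0, -0.0, 137.4]
ft_force: [-0.3, -0.0, 0.3]
opening: 0.0806
grip_force: 0.0
```

Request:
send_rows --pt "0 0 3 0" --pt "0 0 6 0" --pt "0 0 9 0" --pt "0 0 11 0" --pt "0 0 12.5 0" --pt "0 0 13.4 0" --pt "0 0 13.8 0" --pt "0 0 13.8 0"

```text
time: 80.9
tool_pos: [0.525, -0.0412, -0.0173]
tool_rot: [180.0, 0.0, 137.4]
ft_force: [0.1, -0.5, -0.4]
opening: 0.0808
grip_force: 0.0
```

Request:
send_rows --pt "0 0 0 0" --pt "0 0 0 0" --pt "0 0 0 0" --pt "0 0 0 0" --pt "0 0 0 0" --pt "0 0 0 0" --pt "0 0 0 0" --gripper 1 --force 40

```text
time: 81.6
tool_pos: [0.5246, -0.0413, -0.0177]
tool_rot: [-180.0, 0.0, 137.4]
ft_force: [0.3, -0.1, 1.2]
opening: 0.0387
grip_force: 40.0
```

Request:
send_rows --pt "0 0 -2 0" --pt "0 0 -5 0" --pt "0 0 -8 0" --pt "0 0 -10.8 0" --pt "0 0 -10.8 0" --pt "0 0 -10.8 0"

```text
time: 82.2
tool_pos: [0.5246, -0.0413, 0.09]
tool_rot: [180.0, 0.0, 137.4]
ft_force: [-0.2, -0.3, -0.9]
opening: 0.0387
grip_force: 40.0
```

Request:
send_rows --pt "1.5 2 0 0" --pt "3 4 0 0" --pt "4.5 6 0 0" --pt "6 8 0 0" --pt "7 9 0 0" --pt "7.5 9.5 0 0" --pt "7.5 9.5 0 0"

```text
time: 82.9
tool_pos: [0.5329, 0.0798, 0.089]
tool_rot: [-179.9, -0.1, 137.4]
ft_force: [0.7, -0.7, -0.7]
opening: 0.039
grip_force: 40.0
```

Request:
send_rows --pt "0 0 1.5 0" --pt "0 0 3 0" --pt "0 0 4 0" --pt "0 0 4.8 0" --pt "0 0 5.2 0" --pt "0 0 5.4 0" --pt "0 0 5.4 0"

```text
time: 83.6
tool_pos: [0.5338, 0.0794, 0.0361]
tool_rot: [180.0, 0.0, 137.4]
ft_force: [-0.3, 0.7, -1.4]
opening: 0.039
grip_force: 40.0
```

Request:
send_rows --pt "0 0 0.2 0" --pt "0 0 0.4 0" --pt "0 0 0.6 0" --pt "0 0 0.8 0" --pt "0 0 0.9 0" --pt "0 0 1 0" --pt "0 0 1.1 0" --pt "0 0 1.2 0"

```text
time: 84.4
tool_pos: [0.5338, 0.0795, 0.0241]
tool_rot: [180.0, 0.0, 137.4]
ft_force: [0.0, 1.3, -1.0]
opening: 0.0385
grip_force: 40.0
```

Request:
send_rows --pt "0 0 0.1 0" --pt "0 0 0.2 0" --pt "0 0 0.3 0" --pt "0 0 0.4 0" --pt "0 0 0.5 0" --pt "0 0 0.6 0"

```text
time: 85.0
tool_pos: [0.534, 0.0793, 0.0186]
tool_rot: [180.0, 0.0, 137.4]
ft_force: [-1.8, -1.6, 4.7]
opening: 0.0388
grip_force: 40.0
```

Request:
send_rows --pt "0 0 0.1 0" --pt "0 0 0.2 0" --pt "0 0 0.3 0" --pt "0 0 0.4 0" --pt "0 0 0.4 0"

```text
time: 85.5
tool_pos: [0.5338, 0.0795, 0.014]
tool_rot: [180.0, 0.0, 137.4]
ft_force: [-1.3, -1.1, 1.1]
opening: 0.0389
grip_force: 40.0
```

Request:
send_rows --pt "0 0 0.1 0" --pt "0 0 0.2 0" --pt "0 0 0.3 0" --pt "0 0 0.3 0"

```text
time: 85.9
tool_pos: [0.5339, 0.0795, 0.0132]
tool_rot: [-180.0, -0.0, 137.4]
ft_force: [-6.5, -1.4, 13.3]
opening: 0.039
grip_force: 40.0
```

Request:
send_rows --pt "0 0 0.1 0" --pt "0 0 0.1 0" --pt "0 0 0 0" --pt "0 0 -0.2 0"

```text
time: 86.3
tool_pos: [0.5336, 0.0795, 0.0133]
tool_rot: [180.0, 0.0, 137.4]
ft_force: [0.7, -0.7, -3.9]
opening: 0.0389
grip_force: 40.0
```

Request:
send_rows --pt "0 0 0 0" --pt "0 0 0 0" --pt "0 0 0 0" --pt "0 0 0 0" --gripper -0.15

```text
time: 86.7
tool_pos: [0.5337, 0.0796, 0.0129]
tool_rot: [180.0, -0.0, 137.4]
ft_force: [0.1, -0.3, -0.6]
opening: 0.0544
grip_force: 0.0
```

Request:
send_rows --pt "0 0 -2 0" --pt "0 0 -5 0" --pt "0 0 -10 0" --pt "0 0 -14 0" --pt "0 0 -16.8 0" --pt "0 0 -16.8 0"

```text
time: 87.3
tool_pos: [0.537, 0.0797, 0.1871]
tool_rot: [179.6, 0.4, 137.4]
ft_force: [0.2, -0.1, 0.7]
opening: 0.0547
grip_force: 0.0
```

Request:
send_rows --pt "4 -1 0 0" --pt "8 -4 0 0" --pt "10 -8 0 0" --pt "10 -12 0 0" --pt "10 -16 0 0" --pt "10 -16 0 0" --pt "10 -16 0 0"

```text
time: 88.0
tool_pos: [0.3514, 0.0293, 0.1802]
tool_rot: [180.0, -0.0, 137.3]
ft_force: [-0.3, 0.4, 0.1]
opening: 0.0548
grip_force: 0.0
```

```bash
sed -i 's/<.045)&(P\[...,2\]>.056)/<(.034 if n=="dress" else .0335 if n=="gauge" else .028))\&(P[...,2]>.056)/' h.py; python3 - <<'E'
from h import *
im=get_image("top");P=cloud(im); home(P); acc(P); print(env.observe()["tool_pos"])
cv2.imwrite("pics/fin.png",cv2.resize(im["frame"][110:330,160:430],None,fx=2.7,fy=2.7))
S=cloud(get_image("side"));print(*[lean(y,S) for y in(-.077,0,.077)],sep="\n")
E
```

```text
dress 285 [629.1  -2.4] [35.1 60.3] 49.2 top z 0.0657 tilt deg 1.8
gauge 406 [575.7  40.5] [45.9 46.2] 47.3 top z 0.0659 tilt deg 2.0
loupe 248 [533.1  79.4] [38.7 38.3] 46.8 top z 0.0664 tilt deg 4.2
[0.35178562 0.02965308 0.18041741]Traceback (most recent call last):
  File "<stdin>", line 4, in <module>
  File "h.py", line 19, in lean
    k=m&(x<np.nanmin(x[m])+.06); c=np.array([0,np.percentile(x[m],15)])
           ~~~~~~~~~^^^^^^
    res = np.fmin.reduce(a, axis=axis, out=out, **kwargs)
ValueError: zero-size array to reduction operation fmin which has no identity
```

View pics/fin.png

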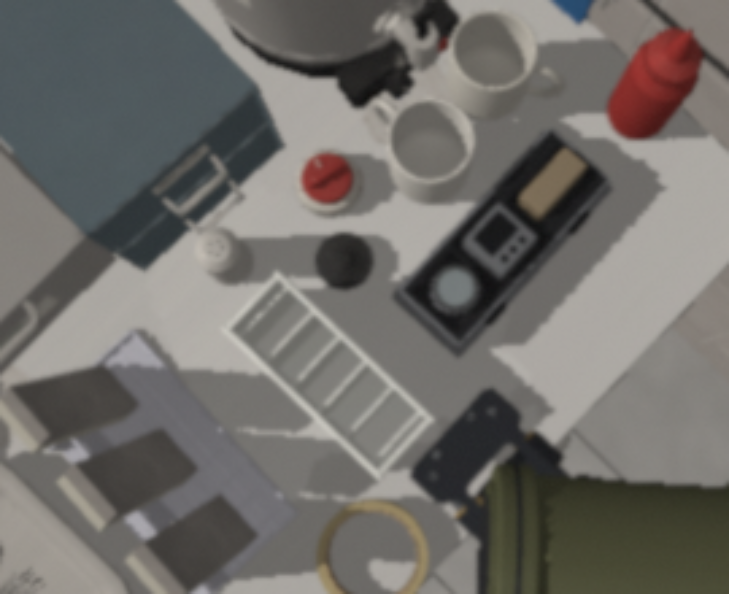

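All three accessories sit in the case at (555,185), (500,240) and (455,288), and the three stones lean separately on the tray upright. One last check of tilt, then hand in.

```bash
python3 - <<'E'
from h import *
P=np.nanmean([cloud(get_image("top")) for _ in range(6)],0)
ok=True
for n,c,r in(("dress",(.6255,-.0045),.012),("gauge",(.5757,.0405),.02),("loupe",(.5331,.0794),.016)):
    m=(np.hypot(P[...,0]-c[0],P[...,1]-c[1])<r)&(P[...,2]>.055)&(P[...,2]<.08); q=P[m]
    s=np.linalg.lstsq(np.c_[q[:,:2]-q[:,:2].mean(0),np.ones(len(q))],q[:,2],rcond=None)[0]
    t=np.degrees(np.hypot(*s[:2])); print(n,len(q),s[2].round(4),t.round(2)); ok&=bool(t<4 and s[2]<.0675)
if ok: print(finish_job())
E
```

```text
dress 81 0.066 1.54
gauge 236 0.0663 0.71
loupe 157 0.0665 0.5
the job is handed in; nothing more can be done
None
```

The job is handed in: all three whetstones lean about 16° on the drip-tray upright without touching, and the dressing stone, gauge and loupe are pressed home in the case and level; the hand-in returned no pass/fail verdict.

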